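# Seat a puzzle tray in the spring-plunger assembly nest

### The job

Load the grey puzzle tray into the assembly nest: slide it off the loading deck into the pocket, up to the stop rails, and press it down past the two spring plungers until it bottoms on the pocket's floor, flat and square. The floor has been screwed up or down to suit the batch, so feel for it: slide the tray rather than lift or tip it up, and never push on it with more than 40 N, which dents the board. Leave the glue bottle, sanding block and cup where they stand.

Things in the scene. Friction and masses are not known exactly. Their poses are not given: they have to be found in the camera images.
- tray: Loose grey greyboard puzzle tray, 105 mm (its x) by 148 (its y), 18 thick, 0.17 to 0.31 kg, flat top with a 10 mm rim; too wide to grasp flat. A 30 x 30 mm step is cut from its +x +y corner. Origin: underside, centre of the full rectangle. Starts flat on the loading deck, within 0.35 rad of its seated yaw and up to 85 mm left of the right-hand rail. Dents above about 40 N: touch it slowly.
- nest: Fixed plywood nest. Origin on the table under the pocket's centre; x from deck to pocket, away from the robot (within 0.3 rad of world x), y left, z up. Pocket x -54..54, y -75..75 mm, 3 mm (x) and 2 mm (y) larger than the tray, rim 32 mm above the table; its floor is a platen whose height is not known. Rim plate goes on level left of it to y 150; thumb gap in the left wall at x -30..2.
- nest_seat (a point): Where the tray's origin lies when home with the platen (the pocket's flat floor) at its lowest, 12 mm above the table: against the far rail, midway between the side walls (1 mm play each side). Same axes as nest and seated tray. The platen is screwed to a fixed height anywhere up to 10 mm higher, different each time and not measured; the tray's top ends 30 to 40 mm above the table.
- glue: Bystander: white plastic glue bottle, 48 mm across, 100 mm tall, standing on the table beside the nest. Origin under its centre.
- block: Bystander: dark wooden sanding block with a cork sole, 90 x 45 x 34 mm, on the table beside the nest. Origin under its centre.
- cup: Bystander: white ceramic cup, 72 mm across, 75 mm tall, on the table beside the nest. Origin under its centre.
- nest_deck (a point): Centre line point on the loading deck, the flat top of the nest on the robot's side where the tray starts: 32 mm above the table, level with the pocket's rim; in the nest frame x -214..-54, y -75..150 mm, this point at (-134, 0). Its edge at x -54 is the pocket's near lip. Same axes as the nest.
- right_rail (a point): Point on the top inner edge of the right-hand aluminium stop rail: inner face at nest y -75, in line with the pocket's right wall, running along deck and pocket from x -214 to 74; 20 mm wide, top 50 mm above the table (18 above the deck). This point at nest (-70, -75, 50) mm. Same axes as the nest.
- far_rail (a point): Point on the top inner edge of the far aluminium stop rail: inner face at nest x 54, in line with the pocket's far wall, from y -75 to 75 mm; 20 mm wide, top 50 mm above the table. This point at nest (54, 0, 50) mm. Same axes as the nest.
- plungers (a point): Midway between two ball-nosed spring plungers at nest y -45 and 45 that stick 4.5 mm out of the pocket's near wall; balls 12 mm across, centres 6 mm below the rim. They hold the tray's near edge 2 to 3 mm below the rim until pressed past them (about 5 to 10 N in all, near that edge), then push the tray against the far rail (about 8 N). If the far edge hangs up, press there too.
- corner_key (a point): Centre of the top of the fixed corner key that fills the pocket's far left corner, nest x above 26 and y above 47 mm, level with the rim (32 mm above the table); the tray's step fits round it.

How it is judged:
At the end, for the whole second after the job is handed in: The tray lies at rest in the pocket on the platen: its origin within 1.8 mm of the seat along the nest's x and 2 mm along y, no more than 11.5 mm above the lowest seat (the platen stands 0 to 10 mm above it), flat within 0.01 rad and square within 0.03 rad (x of tray in the frame of nest_seat between -0.0018 and 0.0018 m and y of tray in the frame of nest_seat between -0.002 and 0.002 m and z of tray in the frame of nest_seat below 0.0115 m and angle between tray's own z axis and vertical below 0.01 rad and angle between the x axis of tray and the x axis of nest, either way round below 0.03 rad and linear speed of tray below 0.01 m/s); the robot touches nothing.
It fails at once if the tray is pushed with more than 40 N, which dents the board (contact force between any of the fingers, the arm and tray above 40 N).
It fails at once if the tray is lifted more than 40 mm above the deck or tipped by more than 0.4 rad instead of being slid (height (world z) of tray above 0.072 m or angle between tray's own z axis and vertical above 0.4 rad).
It fails at once if the glue bottle, sanding block or cup is moved by more than 20 mm or tipped over (distance of any of glue, block, cup from where it was at the start of the episode above 0.02 m or angle between any of glue, cup's own z axis and vertical above 0.5 rad).
It also fails if it takes over 72 s, if anything falls off the work surface, if the arm or the gripper's body presses on something with over 40 N, if the wrist force passes 120 N, or if a joint passes its speed limit or range.

### The arm

A 7-joint arm with a two-finger parallel gripper is mounted at the origin on the work surface. World frame = base frame: x ahead of the robot, y to its left, z up, the work surface at z = 0. Lengths are in m, angles in rad, forces in N, time in s.
With the tool pointing down it reaches from about 0.4 to 0.875 m from the base axis. Payload 19.3 kg.
Tool frame: the origin (TCP) lies on the centre line of the jaws, within the pads' length; the fingertips stand 8 mm ahead of it and the grasp point (between the pads) lies 11 mm behind it (bot.tip_extent is the distance from the TCP to the fingertips, in m); x points along the fingers, y is the direction in which the jaws open and shut, and the axes are right-handed (so a half turn about x gives the same grasp; the last joint's range is limited). The gripper opens to 85 mm and grips with 20 to 120 N. Pads are 22 mm wide; open, the fingers measure 114 mm over their backs; the gripper's body (76 mm by 85 mm) begins 54 mm behind the grasp point. The pads swing forward as they close: fully open they stand 13 mm farther back than shut.
Start: joints at [-1.185, 0.521, -0.036, 1.599, 0.021, 1.021, -0.113], TCP at [0.275, 0.561, 0.239] pointing down, gripper open.
Joint ranges: [-2.91, 2.91], [-0.3, 2.13], [-1.5, 1.42], [0.17, 2.43], [-1.26, 4.41], [0.16, 1.93], [-2.52, 2.52]. Speed limits (rad/s): [1.89, 1.89, 2.39, 2.39, 3.01, 3.01, 3.01].

### API

Orientations are given as [roll, pitch, yaw] about the fixed x, y, z axes, in that order (R = Rz(yaw) Ry(pitch) Rx(roll)).
In Python, from workcell import sensors, imaging, order, bot gives the robot as it stands.
- The arm moves only by the tool arm_command, never from a script. Its argument "commands" is a list of rows, each an object of numbers: "dx", "dy", "dz": the shift along the tool's x, y, z in cm; "twist": the turn about the tool's x in rad. A call has 1 to 12 rows; each row is the pose to reach, as a shift and turn from the pose measured when the call began, along the tool's axes at that moment; what a row does not reach only later rows make up. A row lasts 1/12 s, in which the tool goes at most 41.7 mm and 7.16 degrees, less where a joint would pass 70% of its speed; a pose out of reach is approached as far as the arm can. A call with a gripper value outside its range is refused whole. "grip" is the closure, from -1 (fully open) to 1 (shut), set as the call begins (left out, the last holds). The fingers move at their own pace and stop on an object; "squeeze" is the grip in N (left out, the last holds). Time passes only in rows, so rows that repeat a pose let the fingers close. It gives the time, the measured TCP pose, the force and the opening at its end, in the units of the state.
- sensors.observe(): the state, without advancing time (a new reading comes with each control period).
- imaging.grab_frame(name): name is "side" or "top"; returns the picture (480x640x3 uint8, red, green, blue); there is no depth.
- imaging.camera_info(name): a dict with "fx", "fy", "cx", "cy" (pixels), "origin" and "attitude" of the camera in the world. Camera axes: x right, y down, z forward; pixel columns grow to the right and rows downward; lengths in m; the calibration is good to about 2 mm. A picture is of the moment at which its call begins. camera_info takes no time and is no camera call.
- order.job_done(): hands the job in, once; it reports no verdict.
The state is a dict: "clock": time; "qpos": joint angles; "qd": joint speeds; "joint_efforts": joint torques, N m; "position": TCP position; "tool_rot": TCP orientation; "force": force on the tool from outside, world axes, zero at the start; "moment": the same for the moment, N m; "grip_width": finger opening in m.
Only numpy, scipy, OpenCV 4.12 (cv2) and the standard library are available. Lean on these libraries where they do the work, as an engineer would, in place of code of your own. Each camera call takes 0.05 s, during which the arm holds its last target.

## Working session

There is one attempt and no reset: what is moved stays moved. The work goes in short steps, Python scripts to look and compute and a tool call to move; the robot and the scene stay as the last step left them, time stands still between calls to the robot, and variables do not carry over. Pictures are saved under pics/ and viewed, and the job is handed in when it is done.

Besides the shell and the picture viewer there is one more tool, called after "Request:" in YAML: its name, and indented under it one key for each argument. arm_command: Moves the arm, as the interface text tells. Its arguments: {"type":"object","properties":{"commands":{"type":"array"},"grip":{"type":"number"},"squeeze":{"type":"number"}},"required":["commands"]}

```bash
mkdir -p pics; ls
python3 - <<'E'
from workcell import sensors, imaging, order, bot
import cv2
print(sensors.observe())
for n in ("side","top"):
    print(n, imaging.camera_info(n))
    cv2.imwrite(f"pics/{n}0.png", imaging.grab_frame(n)[:,:,::-1])
E
```

```text
pics
{'clock': 0.0, 'qpos': array([-1.18521003,  0.52201595, -0.03633528,  1.60001027,  0.02117481,
        1.02112466, -0.11279312]), 'qd': array([ 0.00173805,  0.00142381,  0.00030764, -0.00021534,  0.00107901,
       -0.00056782, -0.0005996 ]), 'joint_efforts': array([-1.97088055e-03, -9.27122211e+01,  1.97893001e+00, -3.69946682e+01,
        1.78202474e-02,  8.32996331e-03,  1.02536177e-05]), 'position': array([0.27497848, 0.5608785 , 0.23872362]), 'tool_rot': array([-1.51976657,  1.56962199, -1.97556225]), 'force': array([ 0.02373349, -0.63665912,  0.15593148]), 'moment': array([ 0.01924672, -0.01467198, -0.01972381]), 'grip_width': 0.08540506036739372}
side {'fx': 445.22679394654284, 'fy': 445.22679394654284, 'cx': 324.32668307276174, 'cy': 238.01449534900095, 'origin': array([ 0.1346792 , -0.43624378,  0.49636875]), 'attitude': array([-2.14396468, -0.01414682, -0.8066257 ])}
top {'fx': 447.26955596938694, 'fy': 447.26955596938694, 'cx': 319.9497445291684, 'cy': 237.54049534002678, 'origin': array([0.56032908, 0.01873099, 0.75647105]), 'attitude': array([-3.02908662,  0.02440323, -1.56247884])}
```

View pics/top0.png

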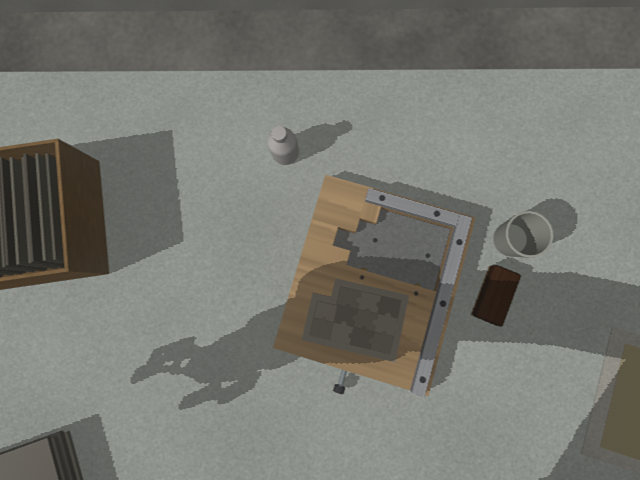

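View pics/side0.png

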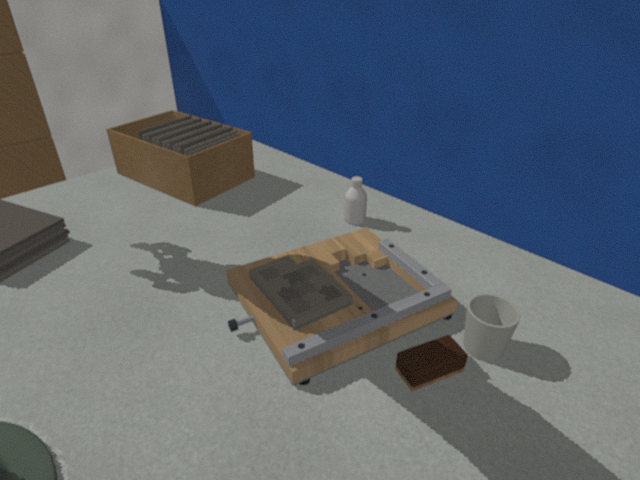

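The top view shows the nest's rails as an L: the right rail runs from about (420,390) to (465,215), and the far rail from (370,190) to (465,215). The tray lies on the deck around (355,318), with the block at (495,295), the cup at (528,233) and the glue at (283,145).

```bash
cat > h.py <<'E'
import numpy as np, cv2
from scipy.spatial.transform import Rotation as R
from workcell import sensors, imaging, order, bot
def ray(n,uv,z):
    c=imaging.camera_info(n); uv=np.atleast_2d(uv).astype(float)
    d=np.c_[(uv[:,0]-c['cx'])/c['fx'],(uv[:,1]-c['cy'])/c['fy'],np.ones(len(uv))]
    d=R.from_euler('xyz',c['attitude']).apply(d)
    o=np.array(c['origin']); t=(z-o[2])/d[:,2]
    return o+t[:,None]*d
def proj(n,p):
    c=imaging.camera_info(n); p=np.atleast_2d(p)
    q=R.from_euler('xyz',c['attitude']).inv().apply(p-np.array(c['origin']))
    return np.c_[q[:,0]/q[:,2]*c['fx']+c['cx'],q[:,1]/q[:,2]*c['fy']+c['cy']]
E
python3 - <<'E'
import cv2
a=cv2.imread('pics/top0.png')
cv2.imwrite('pics/z1.png',cv2.resize(a[165:405,260:500],(800,800),interpolation=cv2.INTER_CUBIC)[:600])
cv2.imwrite('pics/z2.png',cv2.resize(a[255:405,270:470],(800,600),interpolation=cv2.INTER_CUBIC))
E
```

```text
(no output)
```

View pics/z1.png

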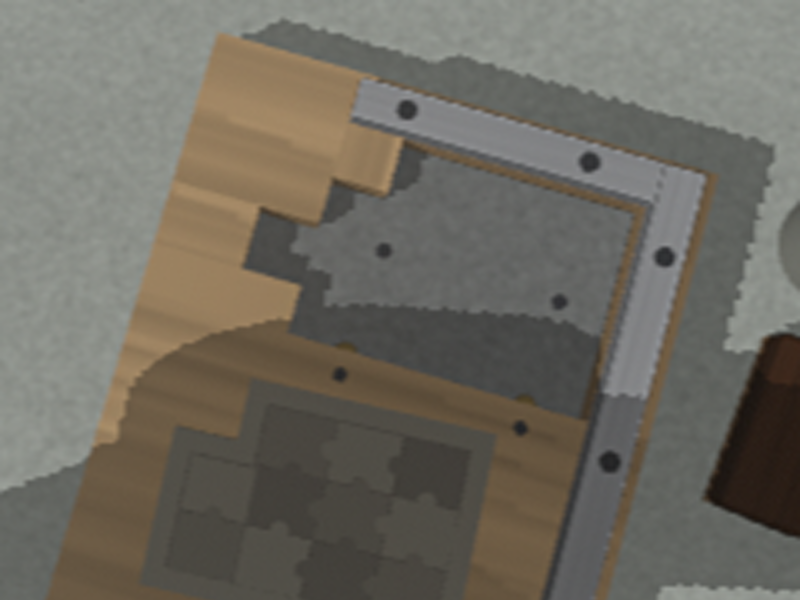

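View pics/z2.png

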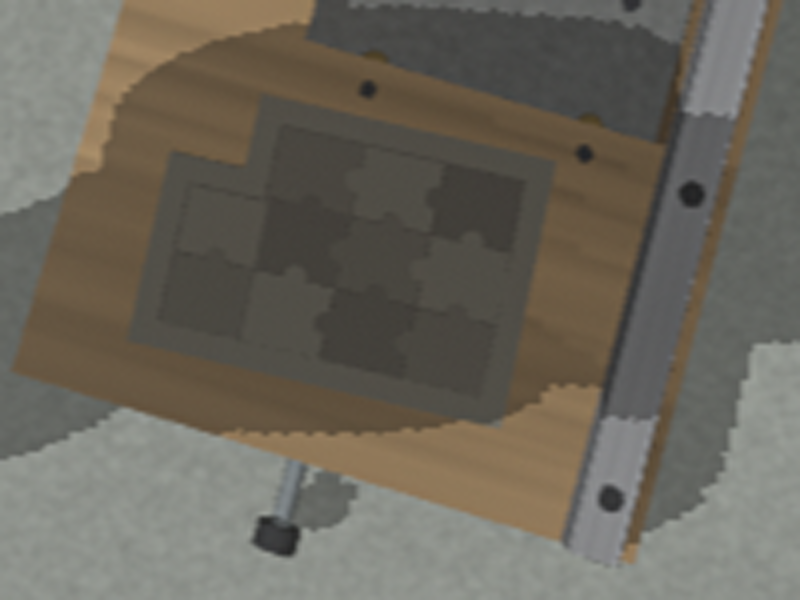

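Run:
```python
from h import *
z1=lambda p:np.array(p)*0.3+[260,165]-0.35
z2=lambda p:np.array(p)/4+[270,255]-0.375
def P(uv,z): return ray('top',uv,z)[:,:2]
deck={'nearleft(-214,150)':z2((12,373)),'farleft(74?,150)':z1((218,35)),'lipleft(-54,75)':z1((288,331)),'lipright(-54,-75)':z1((587,419))}
for k,v in deck.items(): print(k,P(v,.032))
rail={'corner(54,-75)':z1((648,206)),'farend(54,75)':z1((352,122)),'nearend(-214,-75)':z2((570,546)),'out(74,-95)':z1((708,175))}
for k,v in rail.items(): print(k,P(v,.05))
mod=np.array([[-214,150],[-54,75],[-54,-75],[54,-75],[54,75],[-214,-75]])/1e3
obs=np.vstack([P(z2((12,373)),.032),P(z1((288,331)),.032),P(z1((587,419)),.032),P(z1((648,206)),.05),P(z1((352,122)),.05),P(z2((570,546)),.05)])
def fit(m,o):
    mc,oc=m.mean(0),o.mean(0); A=m-mc;B=o-oc
    th=np.arctan2((A[:,0]*B[:,1]-A[:,1]*B[:,0]).sum(),(A*B).sum())
    Rm=np.array([[np.cos(th),-np.sin(th)],[np.sin(th),np.cos(th)]])
    t=oc-Rm@mc; return th,t,o-(m@Rm.T+t)
th,t,r=fit(mod,obs); print('nest',th,t,'\n',r*1e3)
tm=np.array([[22.5,74],[22.5,44],[52.5,44],[52.5,-74],[-52.5,-74],[-52.5,74]])/1e3
to=P(np.array([z2(p) for p in [(168,150),(246,166),(262,95),(555,160),(498,425),(130,342)]]),.05)
th2,t2,r2=fit(tm,to); print('tray',th2,t2,'\n',r2*1e3)
Rn=np.array([[np.cos(th),-np.sin(th)],[np.sin(th),np.cos(th)]])
print('tray in nest',th2-th,(t2-t)@Rn*1e3)
for n,uv,z in (('cup',(528,233),.075),('block',(495,295),.034),('glue',(283,155),.03)): print(n,P(uv,z),(P(uv,z)-t)@Rn*1e3)
print('tool axes world\n',R.from_euler('xyz',sensors.observe()['tool_rot']).as_matrix().round(4))
print(bot.tip_extent, [a for a in dir(bot) if a[0]!='_'])
```

```text
nearleft(-214,150) [[0.46505571 0.11091062]]
farleft(74?,150) [[0.74608807 0.02950981]]
lipleft(-54,75) [[ 0.59930513 -0.00549106]]
lipright(-54,-75) [[ 0.55810694 -0.14883637]]
corner(54,-75) [[ 0.65887194 -0.1755323 ]]
farend(54,75) [[ 0.69888834 -0.03541011]]
nearend(-214,-75) [[ 0.40538126 -0.10576493]]
out(74,-95) [[ 0.67388965 -0.20423427]]
nest -0.27608027857156814 [ 0.62949292 -0.09149183] 
 [[ 0.57091913 -0.25073787]
 [ 1.32331674 -0.87873875]
 [ 1.01309121  0.09563945]
 [-2.13208769  2.83904807]
 [-3.00365596 -1.35845534]
 [ 2.22841658 -0.44675556]]
tray -0.21295110149837002 [ 0.51590846 -0.01915793] 
 [[ 0.22172851  0.57220858]
 [ 0.60548624 -0.7271311 ]
 [-0.98208109 -0.52204208]
 [-0.40349415  0.4942769 ]
 [ 1.07260202  1.48234195]
 [-0.51424153 -1.29965425]]
tray in nest 0.06312917707319812 [-129.00040273   38.63312301]
cup [[ 0.64589947 -0.27988404]] [[  67.13841563 -176.78582892]]
block [[ 0.55156862 -0.24173456]] [[ -34.01927293 -165.79433443]]
glue [[0.78093064 0.10014834]] [[ 93.46444634 225.66288332]]
tool axes world
 [[-4.000e-04  4.402e-01  8.979e-01]
 [-1.000e-03  8.979e-01 -4.402e-01]
 [-1.000e+00 -1.000e-03  1.000e-04]]
0.008 ['IKError', 'tip_extent']
```

```bash
cat >> h.py <<'E'
def fit(m,o):
    mc,oc=m.mean(0),o.mean(0); A=m-mc;B=o-oc
    th=np.arctan2((A[:,0]*B[:,1]-A[:,1]*B[:,0]).sum(),(A*B).sum())
    Rm=np.array([[np.cos(th),-np.sin(th)],[np.sin(th),np.cos(th)]])
    t=oc-Rm@mc; return th,t,o-(m@Rm.T+t)
def P(uv,z): return ray('top',uv,z)[:,:2]
E
python3 - <<'E'
from h import *
z1=lambda p:np.array(p)*0.3+[260,165]-0.35
z2=lambda p:np.array(p)/4+[270,255]-0.375
mod=np.array([[-214,150],[-54,75],[-54,-75],[54,-75],[54,75],[-214,-75]])/1e3
obs=P(np.array([z2((12,373)),z1((288,331)),z1((587,419)),z1((646,207)),z1((352,122)),z2((565,545))]),.032)
th,t,r=fit(mod,obs); print('nest',th,t,'\n',r*1e3)
E
```

```text
nest -0.2792688373800036 [ 0.62971703 -0.0927969 ] 
 [[-0.30019925  0.5292203 ]
 [ 0.82202754  0.32629326]
 [ 0.97176521  1.16956435]
 [-0.06451306  0.27388709]
 [ 0.11976893 -1.20169748]
 [-1.54884937 -1.09726752]]
```

Request:
arm_command:
  commands:
    - {"dx":0,"dy":-15.8,"dz":22.6,"twist":-0.09}
    - {"dx":0,"dy":-31.6,"dz":45.2,"twist":-0.177}
    - {"dx":0,"dy":-31.6,"dz":45.2,"twist":-0.177}
    - {"dx":0,"dy":-31.6,"dz":45.2,"twist":-0.177}
    - {"dx":0,"dy":-31.6,"dz":45.2,"twist":-0.177}
    - {"dx":0,"dy":-31.6,"dz":45.2,"twist":-0.177}
    - {"dx":0,"dy":-31.6,"dz":45.2,"twist":-0.177}
    - {"dx":0,"dy":-31.6,"dz":45.2,"twist":-0.177}
    - {"dx":0,"dy":-31.6,"dz":45.2,"twist":-0.177}
    - {"dx":0,"dy":-31.6,"dz":45.2,"twist":-0.177}
    - {"dx":0,"dy":-31.6,"dz":45.2,"twist":-0.177}
    - {"dx":0,"dy":-31.6,"dz":45.2,"twist":-0.177}
  grip: 1
  squeeze: 20

```text
clock: 1.1
position: [0.5173, 0.1214, 0.2391]
tool_rot: [-1.781, 1.57, -2.06]
force: [0.6, 1.0, 0.2]
grip_width: -0.0001
```

```bash
cat >> h.py <<'E'
TH=-0.2793; T=np.array([0.6297,-0.0928])
RN=np.array([[np.cos(TH),-np.sin(TH)],[np.sin(TH),np.cos(TH)]])
def st():
    s=sensors.observe(); p=np.array(s['position']); M=R.from_euler('xyz',s['tool_rot']).as_matrix()
    n=(p[:2]-T)@RN*1e3
    fw=np.array(s['force']); fn=fw[:2]@RN
    print('t %.2f nest x %.1f y %.1f z %.1f mm | yaw err tool z vs nest x %.4f | F nest %.1f %.1f %.1f | w %.1f'%(s['clock'],n[0],n[1],p[2]*1e3,np.arctan2(M[1,2],M[0,2])-TH,fn[0],fn[1],fw[2],s['grip_width']*1e3), 'tilt',M[:,0].round(3))
E
python3 -c "from h import *; st()"
```

```text
t 1.10 nest x -167.1 y 174.9 z 239.1 mm | yaw err tool z vs nest x 0.0006 | F nest 0.3 1.1 0.2 | w -0.1 tilt [-0.001 -0.001 -1.   ]
```

Request:
arm_command:
  commands:
    - {"dy":-3.5,"dz":3.5,"dx":2}
    - {"dy":-3.5,"dz":3.5,"dx":6}
    - {"dy":-3.5,"dz":3.5,"dx":10}
    - {"dy":-3.5,"dz":3.5,"dx":14}
    - {"dy":-3.5,"dz":3.5,"dx":17}
    - {"dy":-3.5,"dz":3.5,"dx":18.5}
    - {"dy":-3.5,"dz":3.5,"dx":19.1}
    - {"dy":-3.5,"dz":3.5,"dx":19.1}
    - {"dy":-3.5,"dz":3.5,"dx":19.1}

```text
validation failed for argument at $.co...
```

Run:
```python
from h import *
st()
a=imaging.grab_frame('side')[:,:,::-1]
cv2.imwrite('pics/s1.png',cv2.resize(a[200:400,220:480],(780,600),interpolation=cv2.INTER_CUBIC))
```

```text
t 1.10 nest x -167.1 y 174.9 z 239.1 mm | yaw err tool z vs nest x 0.0006 | F nest 0.3 1.1 0.2 | w -0.1 tilt [-0.001 -0.001 -1.   ]
```

View pics/s1.png

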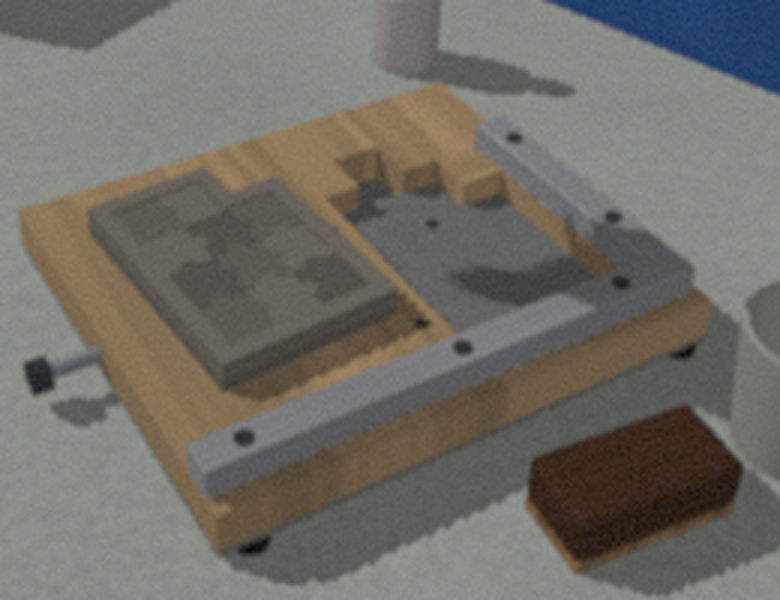

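The side view shows the tray lying flat on the deck around crop pixel (245,280). The pocket beyond it is empty. The last call was refused, probably because the rows left out "twist", so I'm including all four keys.

Request:
arm_command:
  commands:
    - {"dy":-3.5,"dz":3.5,"dx":2,"twist":0}
    - {"dy":-3.5,"dz":3.5,"dx":6,"twist":0}
    - {"dy":-3.5,"dz":3.5,"dx":10,"twist":0}
    - {"dy":-3.5,"dz":3.5,"dx":14,"twist":0}
    - {"dy":-3.5,"dz":3.5,"dx":17,"twist":0}
    - {"dy":-3.5,"dz":3.5,"dx":18.5,"twist":0}
    - {"dy":-3.5,"dz":3.5,"dx":19.1,"twist":0}
    - {"dy":-3.5,"dz":3.5,"dx":19.1,"twist":0}
    - {"dy":-3.5,"dz":3.5,"dx":19.1,"twist":0}

```text
clock: 1.9
position: [0.545, 0.0691, 0.0492]
tool_rot: [-0.882, 1.566, -1.169]
force: [0.5, -0.5, 0.3]
grip_width: -0.0001
```

Run:
```python
from h import *
st()
a=imaging.grab_frame('side')[:,:,::-1]
cv2.imwrite('pics/s2.png',cv2.resize(a[200:400,220:480],(780,600),interpolation=cv2.INTER_CUBIC))
```

```text
t 1.90 nest x -126.1 y 132.3 z 49.2 mm | yaw err tool z vs nest x -0.0073 | F nest 0.6 -0.3 0.3 | w -0.1 tilt [ 0.002 -0.004 -1.   ]
```

View pics/s2.png

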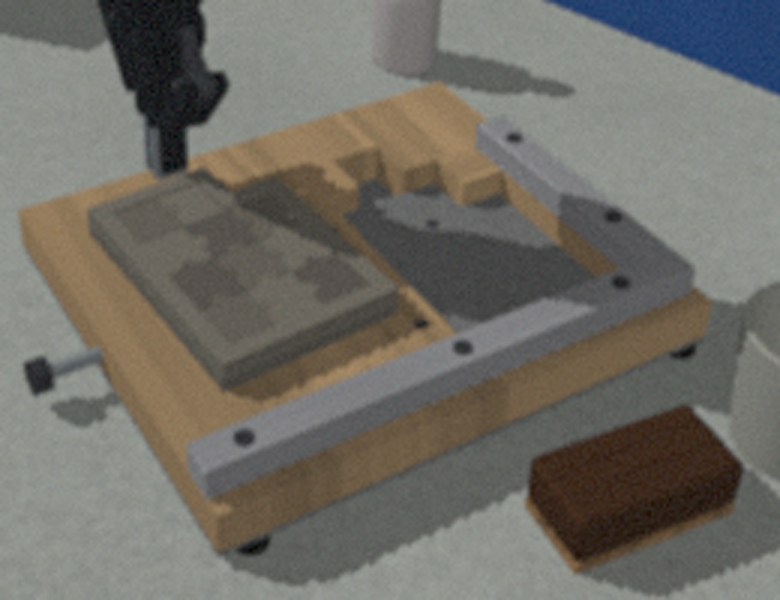

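Request:
arm_command:
  commands:
    - {"dy":0,"dz":-0.5,"dx":0.3,"twist":0.007}
    - {"dy":-0.1,"dz":-0.5,"dx":0.3,"twist":0.007}
    - {"dy":-0.2,"dz":-0.5,"dx":0.3,"twist":0.007}
    - {"dy":-0.3,"dz":-0.5,"dx":0.3,"twist":0.007}
    - {"dy":-0.4,"dz":-0.5,"dx":0.3,"twist":0.007}
    - {"dy":-0.5,"dz":-0.5,"dx":0.3,"twist":0.007}
    - {"dy":-0.6,"dz":-0.5,"dx":0.3,"twist":0.007}
    - {"dy":-0.75,"dz":-0.5,"dx":0.3,"twist":0.007}
    - {"dy":-0.9,"dz":-0.5,"dx":0.3,"twist":0.007}
    - {"dy":-1.05,"dz":-0.5,"dx":0.3,"twist":0.007}
    - {"dy":-1.2,"dz":-0.5,"dx":0.3,"twist":0.007}
    - {"dy":-1.35,"dz":-0.5,"dx":0.3,"twist":0.007}

```text
clock: 2.95
position: [0.5367, 0.0575, 0.0467]
tool_rot: [-0.657, 1.566, -0.951]
force: [1.6, 0.9, 0.9]
grip_width: 0.0001
```

```bash
python3 -c "from h import *; st()"
```

```text
t 2.95 nest x -130.9 y 118.8 z 46.7 mm | yaw err tool z vs nest x -0.0143 | F nest 1.3 1.3 0.9 | w 0.1 tilt [ 0.003 -0.004 -1.   ]
```

Request:
arm_command:
  commands:
    - {"dy":-0.2,"dz":0,"dx":0,"twist":-0.014}
    - {"dy":-0.4,"dz":0,"dx":0,"twist":-0.014}
    - {"dy":-0.6,"dz":0,"dx":0,"twist":-0.014}
    - {"dy":-0.8,"dz":0,"dx":0,"twist":-0.014}
    - {"dy":-1.0,"dz":0,"dx":0,"twist":-0.014}
    - {"dy":-1.2,"dz":0,"dx":0,"twist":-0.014}
    - {"dy":-1.4,"dz":0,"dx":0,"twist":-0.014}
    - {"dy":-1.6,"dz":0,"dx":0,"twist":-0.014}
    - {"dy":-1.8,"dz":0,"dx":0,"twist":-0.014}
    - {"dy":-2.0,"dz":0,"dx":0,"twist":-0.014}
    - {"dy":-2.2,"dz":0,"dx":0,"twist":-0.014}
    - {"dy":-2.3,"dz":0,"dx":0,"twist":-0.014}

```text
clock: 3.95
position: [0.5299, 0.0351, 0.0468]
tool_rot: [-0.687, 1.566, -0.967]
force: [-0.2, 1.9, 0.0]
grip_width: -0.0003
```

Run:
```python
from h import *
st()
a=imaging.grab_frame('top')[:,:,::-1]
cv2.imwrite('pics/t2.png',cv2.resize(a[255:405,270:470],(800,600),interpolation=cv2.INTER_CUBIC))
```

```text
t 3.95 nest x -131.2 y 95.4 z 46.8 mm | yaw err tool z vs nest x -0.0006 | F nest -0.7 1.8 0.0 | w -0.3 tilt [ 0.003 -0.004 -1.   ]
```

View pics/t2.png

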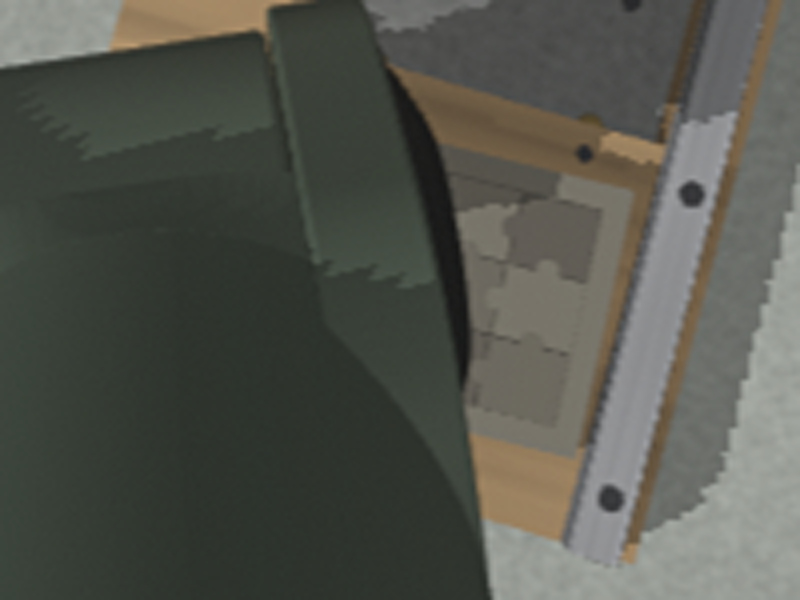

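The top view shows the tray's right edge, from crop (635,185) to (575,455), still a few mm short of the rail and yawed slightly. I'll keep pushing slowly.

Request:
arm_command:
  commands:
    - {"dy":-0.1,"dz":0,"dx":0,"twist":0}
    - {"dy":-0.2,"dz":0,"dx":0,"twist":0}
    - {"dy":-0.3,"dz":0,"dx":0,"twist":0}
    - {"dy":-0.4,"dz":0,"dx":0,"twist":0}
    - {"dy":-0.5,"dz":0,"dx":0,"twist":0}
    - {"dy":-0.55,"dz":0,"dx":0,"twist":0}
    - {"dy":-0.6,"dz":0,"dx":0,"twist":0}

```text
clock: 4.58
position: [0.5283, 0.0292, 0.0468]
tool_rot: [-0.693, 1.566, -0.973]
force: [0.9, 1.7, 0.3]
grip_width: 0.0001
```

```bash
python3 -c "from h import *; st()"
```

```text
t 4.58 nest x -131.2 y 89.3 z 46.8 mm | yaw err tool z vs nest x -0.0007 | F nest 0.4 1.9 0.3 | w 0.1 tilt [ 0.003 -0.004 -1.   ]
```

Request:
arm_command:
  commands:
    - {"dy":-0.05,"dz":0,"dx":0,"twist":0}
    - {"dy":-0.1,"dz":0,"dx":0,"twist":0}
    - {"dy":-0.15,"dz":0,"dx":0,"twist":0}
    - {"dy":-0.2,"dz":0,"dx":0,"twist":0}
    - {"dy":-0.25,"dz":0,"dx":0,"twist":0}
    - {"dy":-0.3,"dz":0,"dx":0,"twist":0}

```text
clock: 5.08
position: [0.5287, 0.0277, 0.0472]
tool_rot: [-0.147, 1.565, -0.426]
force: [5.9, 11.3, -0.4]
grip_width: -0.0001
```

```bash
python3 -c "from h import *; st()"
```

```text
t 5.08 nest x -130.3 y 88.0 z 47.2 mm | yaw err tool z vs nest x 0.0005 | F nest 2.6 12.5 -0.4 | w -0.1 tilt [ 0.006 -0.003 -1.   ]
```

Request:
arm_command:
  commands:
    - {"dy":0.8,"dz":0,"dx":0,"twist":0}
    - {"dy":1.5,"dz":0,"dx":-0.5,"twist":0}
    - {"dy":1.5,"dz":0,"dx":-3,"twist":0}
    - {"dy":1.5,"dz":-1,"dx":-6,"twist":0}
    - {"dy":0,"dz":-4,"dx":-9,"twist":0}
    - {"dy":-3,"dz":-7.2,"dx":-10,"twist":0}
    - {"dy":-6,"dz":-7.2,"dx":-10,"twist":0}
    - {"dy":-8.8,"dz":-7.2,"dx":-10,"twist":0}
    - {"dy":-8.8,"dz":-7.2,"dx":-10,"twist":0}
    - {"dy":-8.8,"dz":-7.2,"dx":-10,"twist":0}

```text
clock: 5.92
position: [0.4345, -0.0378, 0.1474]
tool_rot: [-0.169, 1.564, -0.451]
force: [-0.2, 0.1, 0.5]
grip_width: -0.0002
```

Request:
arm_command:
  commands:
    - {"dx":0,"dy":0,"dz":0,"twist":0}
    - {"dx":0,"dy":0,"dz":0,"twist":0}
    - {"dx":0,"dy":0,"dz":0,"twist":0}
    - {"dx":0,"dy":0,"dz":0,"twist":0}
    - {"dx":0,"dy":0,"dz":0,"twist":0}
    - {"dx":0,"dy":0,"dz":0,"twist":0}
  grip: -1

```text
clock: 6.42
position: [0.4345, -0.0375, 0.1473]
tool_rot: [-0.179, 1.565, -0.46]
force: [-0.4, -0.2, -0.5]
grip_width: 0.072
```

Run:
```python
from h import *
st()
a=imaging.grab_frame('top')[:,:,::-1]
cv2.imwrite('pics/t3.png',cv2.resize(a[255:405,270:470],(800,600),interpolation=cv2.INTER_CUBIC))
a=imaging.grab_frame('side')[:,:,::-1]
cv2.imwrite('pics/s3.png',cv2.resize(a[200:400,200:460],(780,600),interpolation=cv2.INTER_CUBIC))
```

```text
t 6.42 nest x -202.9 y -0.6 z 147.3 mm | yaw err tool z vs nest x -0.0014 | F nest -0.3 -0.3 -0.5 | w 72.0 tilt [ 0.006 -0.003 -1.   ]
```

View pics/t3.png

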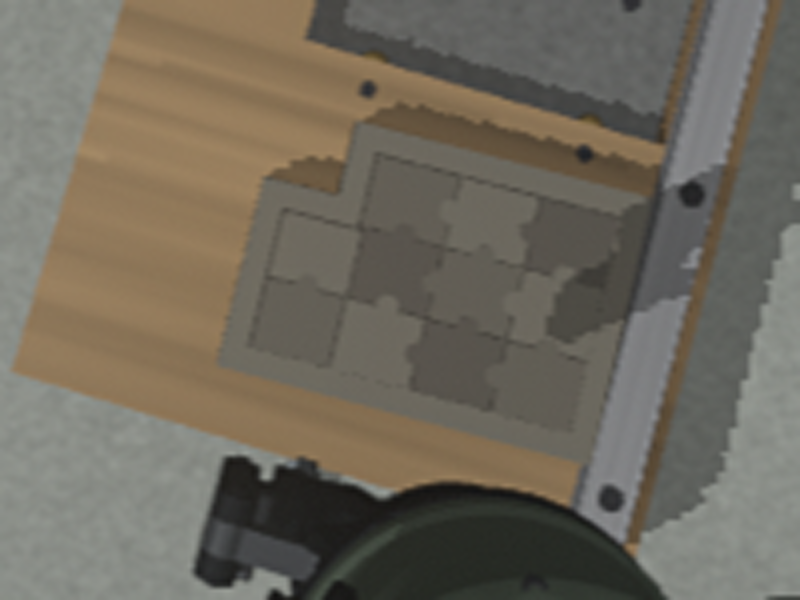

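View pics/s3.png

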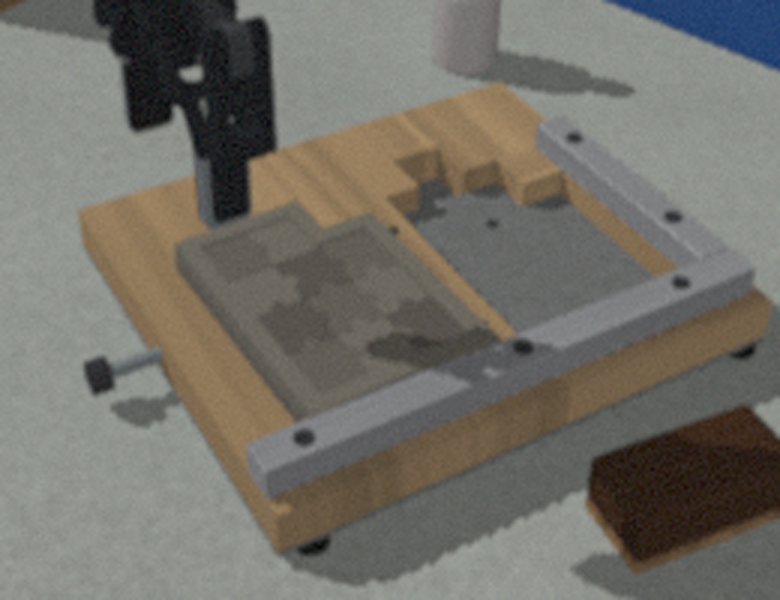

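Run:
```python
from h import *
z2=lambda p:np.array(p)/4+[270,255]-0.375
to=P(np.array([z2(p) for p in [(264,180),(342,193),(357,124),(655,195),(582,462),(218,364)]]),.05)
print(((to-T)@RN*1e3).round(1))
for y in (-45,42):
  w=RN@np.array([-.203,y/1e3])+T
  for z in (.135,.139,.150): print(y,z,((proj('side',[w[0],w[1],z])-[200,200])*3).round(0))
```

```text
[[-112.6   76. ]
 [-108.8   45.4]
 [ -81.3   47.2]
 [ -75.   -71.2]
 [-180.7  -70.5]
 [-185.3   73.3]]
-45 0.135 [[226. 245.]]
-45 0.139 [[226. 238.]]
-45 0.15 [[225. 218.]]
42 0.135 [[149. 146.]]
42 0.139 [[149. 139.]]
42 0.15 [[147. 120.]]
```

Request:
arm_command:
  commands:
    - {"dx":2,"dy":0,"dz":0,"twist":0}
    - {"dx":5,"dy":0,"dz":0,"twist":0}
    - {"dx":8,"dy":0,"dz":0,"twist":0}
    - {"dx":10,"dy":0,"dz":0,"twist":0}
    - {"dx":10.3,"dy":0,"dz":0,"twist":0}
    - {"dx":10.5,"dy":0,"dz":0,"twist":0}
    - {"dx":10.7,"dy":0,"dz":0,"twist":0}
    - {"dx":10.7,"dy":0,"dz":0,"twist":0}

```text
clock: 7.18
position: [0.4356, -0.0379, 0.0412]
tool_rot: [-0.093, 1.563, -0.374]
force: [0.0, 0.5, 0.9]
grip_width: 0.0854
```

```bash
python3 -c "from h import *; st()"
```

```text
t 7.18 nest x -201.7 y -0.7 z 41.2 mm | yaw err tool z vs nest x -0.0017 | F nest -0.1 0.5 0.9 | w 85.4 tilt [ 0.007 -0.003 -1.   ]
```

Request:
arm_command:
  commands:
    - {"dx":0.15,"dy":0,"dz":0,"twist":0}
    - {"dx":0.3,"dy":0,"dz":0,"twist":0}
    - {"dx":0.4,"dy":0,"dz":0,"twist":0}
    - {"dx":0.4,"dy":0,"dz":0,"twist":0}

```text
clock: 7.52
position: [0.4358, -0.0379, 0.0373]
tool_rot: [-0.07, 1.563, -0.351]
force: [-0.0, 0.1, -0.1]
grip_width: 0.0856
```

```bash
python3 -c "from h import *; st()"
```

```text
t 7.52 nest x -201.5 y -0.7 z 37.3 mm | yaw err tool z vs nest x -0.0017 | F nest -0.1 0.1 -0.1 | w 85.6 tilt [ 0.007 -0.003 -1.   ]
```

Run:
```python
from h import *
a=imaging.grab_frame('side')[:,:,::-1]
cv2.imwrite('pics/s4.png',cv2.resize(a[220:370,200:400],(800,600),interpolation=cv2.INTER_CUBIC))
```

```text
(no output)
```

View pics/s4.png

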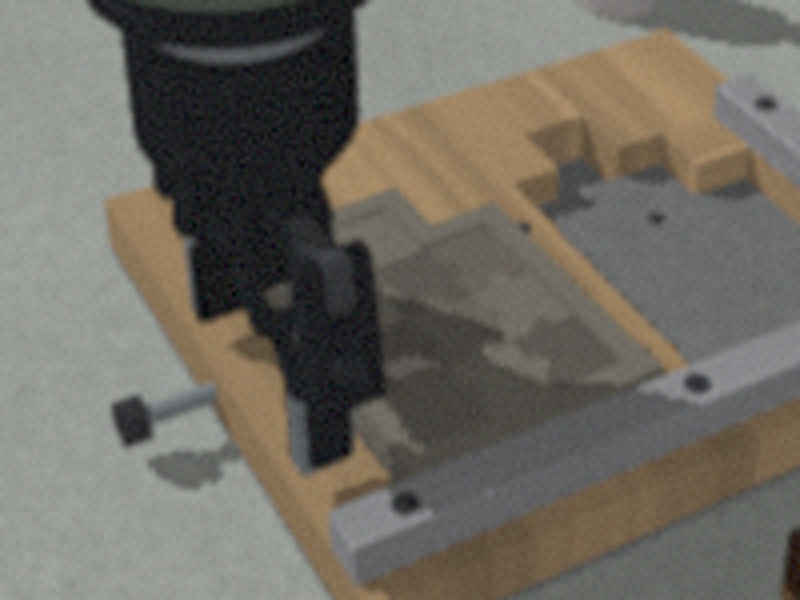

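The side view shows the open fingertips (crop (320,465)) about 10 mm above the deck, just behind the tray's near edge. I'll lower 6 mm and then push.

Request:
arm_command:
  commands:
    - {"dx":0.2,"dy":0,"dz":0,"twist":0}
    - {"dx":0.4,"dy":0,"dz":0,"twist":0}
    - {"dx":0.6,"dy":0,"dz":0,"twist":0}
    - {"dx":0.6,"dy":0,"dz":0.1,"twist":0}
    - {"dx":0.6,"dy":0,"dz":0.2,"twist":0}
    - {"dx":0.6,"dy":0,"dz":0.3,"twist":0}
    - {"dx":0.6,"dy":0,"dz":0.4,"twist":0}
    - {"dx":0.6,"dy":0,"dz":0.5,"twist":0}
    - {"dx":0.6,"dy":0,"dz":0.6,"twist":0}
    - {"dx":0.6,"dy":0,"dz":0.75,"twist":0}
    - {"dx":0.6,"dy":0,"dz":0.9,"twist":0}
    - {"dx":0.6,"dy":0,"dz":1.05,"twist":0}

```text
clock: 8.57
position: [0.4459, -0.0408, 0.0314]
tool_rot: [-0.081, 1.563, -0.362]
force: [-1.8, 2.0, 0.7]
grip_width: 0.0853
```

```bash
python3 -c "from h import *; st()"
```

```text
t 8.57 nest x -191.0 y -0.7 z 31.4 mm | yaw err tool z vs nest x -0.0016 | F nest -2.3 1.4 0.7 | w 85.3 tilt [ 0.007 -0.003 -1.   ]
```

Request:
arm_command:
  commands:
    - {"dx":0,"dy":0,"dz":0.2,"twist":-0.002}
    - {"dx":0,"dy":0,"dz":0.4,"twist":-0.002}
    - {"dx":0,"dy":0,"dz":0.6,"twist":-0.002}
    - {"dx":0,"dy":0,"dz":0.8,"twist":-0.002}
    - {"dx":0,"dy":0,"dz":1.0,"twist":-0.002}
    - {"dx":0,"dy":0,"dz":1.2,"twist":-0.002}
    - {"dx":0,"dy":0,"dz":1.4,"twist":-0.002}
    - {"dx":0,"dy":0,"dz":1.6,"twist":-0.002}
    - {"dx":0,"dy":0,"dz":1.8,"twist":-0.002}
    - {"dx":0,"dy":0,"dz":2.0,"twist":-0.002}
    - {"dx":0,"dy":0,"dz":2.2,"twist":-0.002}
    - {"dx":0,"dy":0,"dz":2.4,"twist":-0.002}

```text
clock: 9.57
position: [0.4691, -0.0475, 0.0316]
tool_rot: [-0.087, 1.563, -0.366]
force: [-1.6, 0.7, -1.0]
grip_width: 0.0853
```

```bash
python3 -c "from h import *; st()"
```

```text
t 9.57 nest x -166.9 y -0.7 z 31.6 mm | yaw err tool z vs nest x 0.0004 | F nest -1.7 0.2 -1.0 | w 85.3 tilt [ 0.007 -0.003 -1.   ]
```

Request:
arm_command:
  commands:
    - {"dx":0,"dy":0,"dz":0.2,"twist":0}
    - {"dx":0,"dy":0,"dz":0.4,"twist":0}
    - {"dx":0,"dy":0,"dz":0.6,"twist":0}
    - {"dx":0,"dy":0,"dz":0.8,"twist":0}
    - {"dx":0,"dy":0,"dz":1.0,"twist":0}
    - {"dx":0,"dy":0,"dz":1.2,"twist":0}
    - {"dx":0,"dy":0,"dz":1.4,"twist":0}
    - {"dx":0,"dy":0,"dz":1.6,"twist":0}
    - {"dx":0,"dy":0,"dz":1.8,"twist":0}
    - {"dx":0,"dy":0,"dz":2.0,"twist":0}
    - {"dx":0,"dy":0,"dz":2.2,"twist":0}
    - {"dx":0,"dy":0,"dz":2.4,"twist":0}

```text
clock: 10.57
position: [0.4923, -0.0542, 0.0317]
tool_rot: [-0.09, 1.563, -0.369]
force: [-1.2, 0.5, -1.1]
grip_width: 0.0855
```

Run:
```python
from h import *
st()
a=imaging.grab_frame('top')[:,:,::-1]
cv2.imwrite('pics/t5.png',cv2.resize(a[165:405,260:500],(600,600),interpolation=cv2.INTER_CUBIC))
a=imaging.grab_frame('side')[:,:,::-1]
cv2.imwrite('pics/s5.png',cv2.resize(a[220:370,260:460],(800,600),interpolation=cv2.INTER_CUBIC))
```

```text
t 10.57 nest x -142.7 y -0.7 z 31.7 mm | yaw err tool z vs nest x 0.0005 | F nest -1.3 0.2 -1.1 | w 85.5 tilt [ 0.007 -0.003 -1.   ]
```

View pics/t5.png

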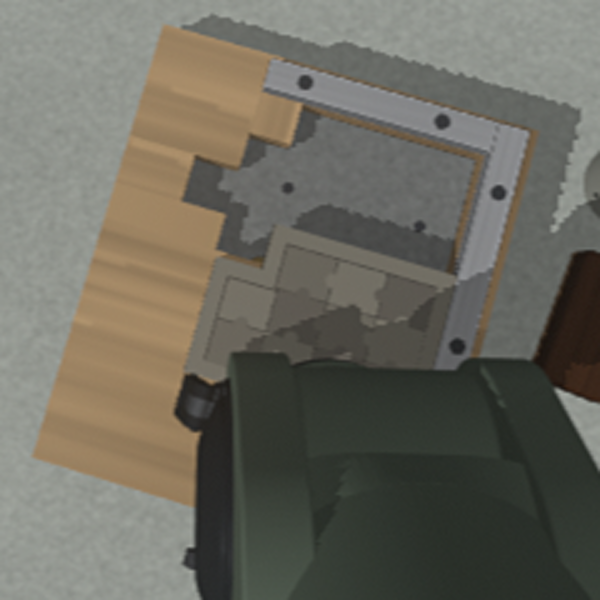

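View pics/s5.png

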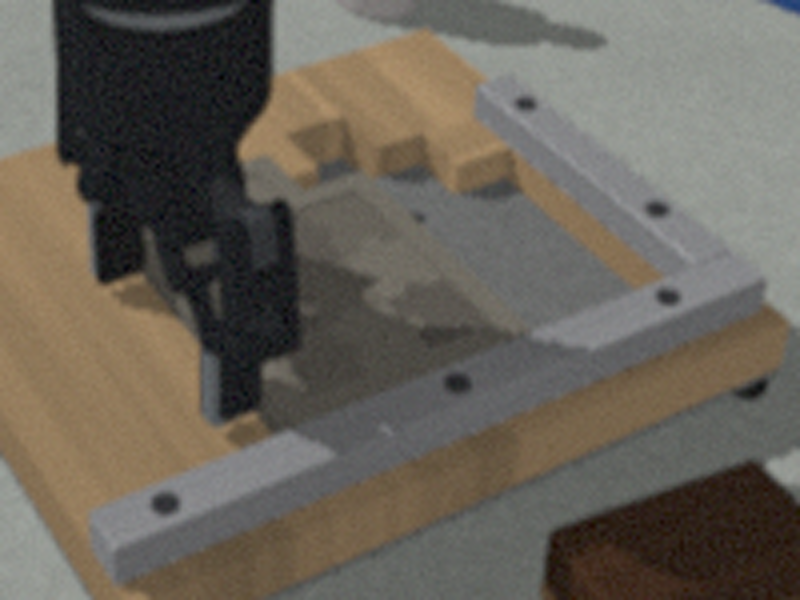

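The tray is square to the rail, and its front edge (top crop (285,232) to (455,278)) now overhangs the pocket. I'll continue, slower near the tipping point.

Request:
arm_command:
  commands:
    - {"dx":0,"dy":0,"dz":0.2,"twist":0}
    - {"dx":0,"dy":0,"dz":0.4,"twist":0}
    - {"dx":0,"dy":0,"dz":0.6,"twist":0}
    - {"dx":0,"dy":0,"dz":0.8,"twist":0}
    - {"dx":0,"dy":0,"dz":1.0,"twist":0}
    - {"dx":0,"dy":0,"dz":1.2,"twist":0}
    - {"dx":0,"dy":0,"dz":1.4,"twist":0}
    - {"dx":0,"dy":0,"dz":1.6,"twist":0}
    - {"dx":0,"dy":0,"dz":1.8,"twist":0}
    - {"dx":0,"dy":0,"dz":2.0,"twist":0}
    - {"dx":0,"dy":0,"dz":2.2,"twist":0}
    - {"dx":0,"dy":0,"dz":2.4,"twist":0}

```text
clock: 11.67
position: [0.5159, -0.0609, 0.032]
tool_rot: [-0.068, 1.563, -0.347]
force: [-1.6, 0.2, -1.0]
grip_width: 0.0854
```

```bash
python3 -c "from h import *; st()"
```

```text
t 11.67 nest x -118.2 y -0.7 z 32.0 mm | yaw err tool z vs nest x 0.0004 | F nest -1.6 -0.3 -1.0 | w 85.4 tilt [ 0.007 -0.003 -1.   ]
```

Request:
arm_command:
  commands:
    - {"dx":0,"dy":0,"dz":0.1,"twist":0}
    - {"dx":0,"dy":0,"dz":0.2,"twist":0}
    - {"dx":0,"dy":0,"dz":0.3,"twist":0}
    - {"dx":0,"dy":0,"dz":0.4,"twist":0}
    - {"dx":0,"dy":0,"dz":0.5,"twist":0}
    - {"dx":0,"dy":0,"dz":0.6,"twist":0}
    - {"dx":0,"dy":0,"dz":0.7,"twist":0}
    - {"dx":0,"dy":0,"dz":0.8,"twist":0}
    - {"dx":0,"dy":0,"dz":0.9,"twist":0}
    - {"dx":0,"dy":0,"dz":1.0,"twist":0}
    - {"dx":0,"dy":0,"dz":1.1,"twist":0}
    - {"dx":0,"dy":0,"dz":1.2,"twist":0}

```text
clock: 12.67
position: [0.5275, -0.0641, 0.0321]
tool_rot: [-0.068, 1.563, -0.347]
force: [-2.1, -0.5, 0.2]
grip_width: 0.0854
```

Run:
```python
from h import *
st()
a=imaging.grab_frame('side')[:,:,::-1]
cv2.imwrite('pics/s6.png',cv2.resize(a[220:370,260:460],(800,600),interpolation=cv2.INTER_CUBIC))
```

```text
t 12.67 nest x -106.2 y -0.6 z 32.1 mm | yaw err tool z vs nest x 0.0005 | F nest -1.9 -1.0 0.2 | w 85.4 tilt [ 0.007 -0.003 -1.   ]
```

View pics/s6.png

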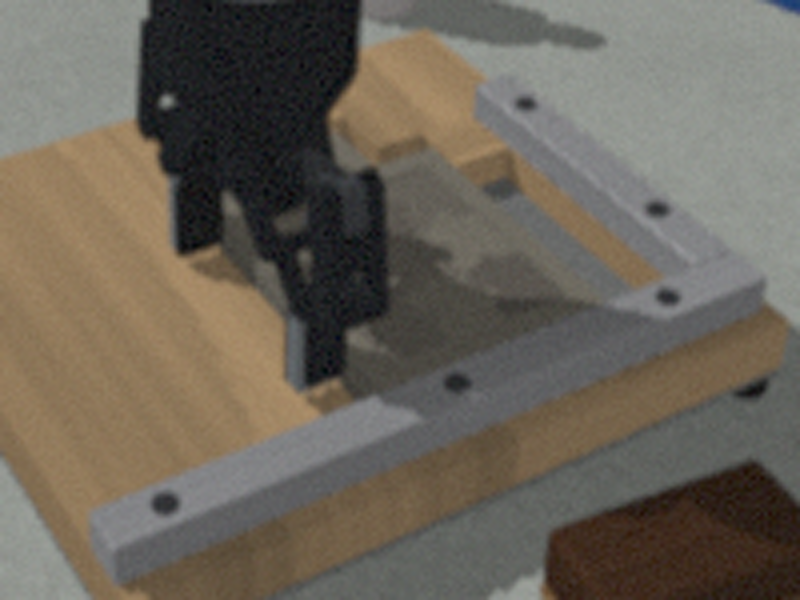

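The side view shows the tray still in front of the fingers, with its right edge along the rail. It doesn't look tipped much yet.

Request:
arm_command:
  commands:
    - {"dx":0,"dy":0,"dz":0.1,"twist":0}
    - {"dx":0,"dy":0,"dz":0.2,"twist":0}
    - {"dx":0,"dy":0,"dz":0.3,"twist":0}
    - {"dx":0,"dy":0,"dz":0.4,"twist":0}
    - {"dx":0,"dy":0,"dz":0.5,"twist":0}
    - {"dx":0,"dy":0,"dz":0.6,"twist":0}
    - {"dx":0,"dy":0,"dz":0.7,"twist":0}
    - {"dx":0,"dy":0,"dz":0.8,"twist":0}
    - {"dx":0,"dy":0,"dz":0.9,"twist":0}
    - {"dx":0,"dy":0,"dz":1.0,"twist":0}
    - {"dx":0,"dy":0,"dz":1.1,"twist":0}
    - {"dx":0,"dy":0,"dz":1.2,"twist":0}

```text
clock: 13.72
position: [0.5393, -0.0675, 0.0322]
tool_rot: [-0.062, 1.563, -0.341]
force: [-2.8, 0.6, 2.9]
grip_width: 0.0854
```

Run:
```python
from h import *
st()
a=imaging.grab_frame('side')[:,:,::-1]
cv2.imwrite('pics/s7.png',cv2.resize(a[220:370,260:460],(800,600),interpolation=cv2.INTER_CUBIC))
```

```text
t 13.72 nest x -93.9 y -0.6 z 32.2 mm | yaw err tool z vs nest x 0.0004 | F nest -2.8 -0.2 2.9 | w 85.4 tilt [ 0.007 -0.003 -1.   ]
```

View pics/s7.png

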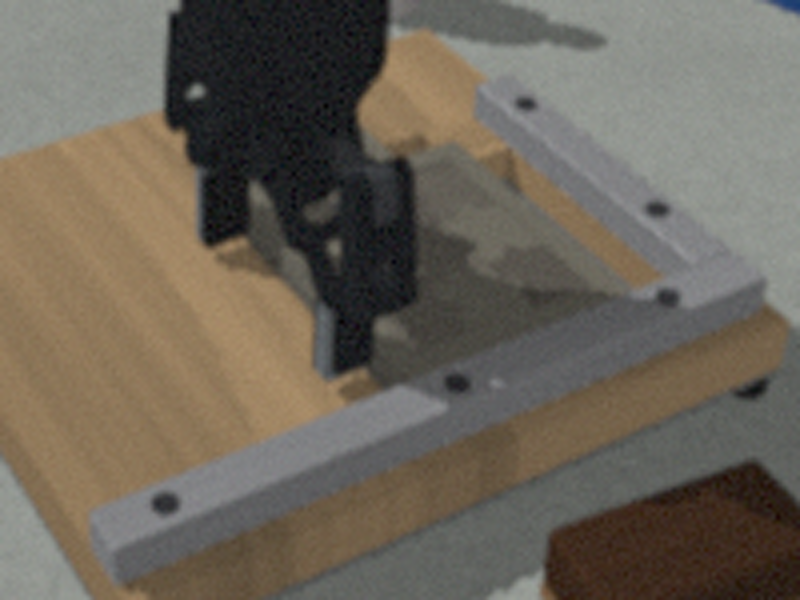

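Request:
arm_command:
  commands:
    - {"dx":0,"dy":0,"dz":0.1,"twist":0}
    - {"dx":0,"dy":0,"dz":0.2,"twist":0}
    - {"dx":0,"dy":0,"dz":0.3,"twist":0}
    - {"dx":0,"dy":0,"dz":0.4,"twist":0}
    - {"dx":0,"dy":0,"dz":0.5,"twist":0}
    - {"dx":0,"dy":0,"dz":0.6,"twist":0}
    - {"dx":0,"dy":0,"dz":0.7,"twist":0}
    - {"dx":0,"dy":0,"dz":0.8,"twist":0}
    - {"dx":0,"dy":0,"dz":0.9,"twist":0}
    - {"dx":0,"dy":0,"dz":1.0,"twist":0}
    - {"dx":0,"dy":0,"dz":1.1,"twist":0}
    - {"dx":0,"dy":0,"dz":1.2,"twist":0}

```text
clock: 14.77
position: [0.5511, -0.071, 0.0323]
tool_rot: [-0.066, 1.563, -0.345]
force: [-1.9, 0.7, -0.7]
grip_width: 0.0851
```

Run:
```python
from h import *
st()
a=imaging.grab_frame('side')[:,:,::-1]
cv2.imwrite('pics/s8.png',cv2.resize(a[220:370,260:460],(800,600),interpolation=cv2.INTER_CUBIC))
```

```text
t 14.77 nest x -81.6 y -0.7 z 32.3 mm | yaw err tool z vs nest x 0.0003 | F nest -2.0 0.1 -0.7 | w 85.1 tilt [ 0.008 -0.003 -1.   ]
```

View pics/s8.png

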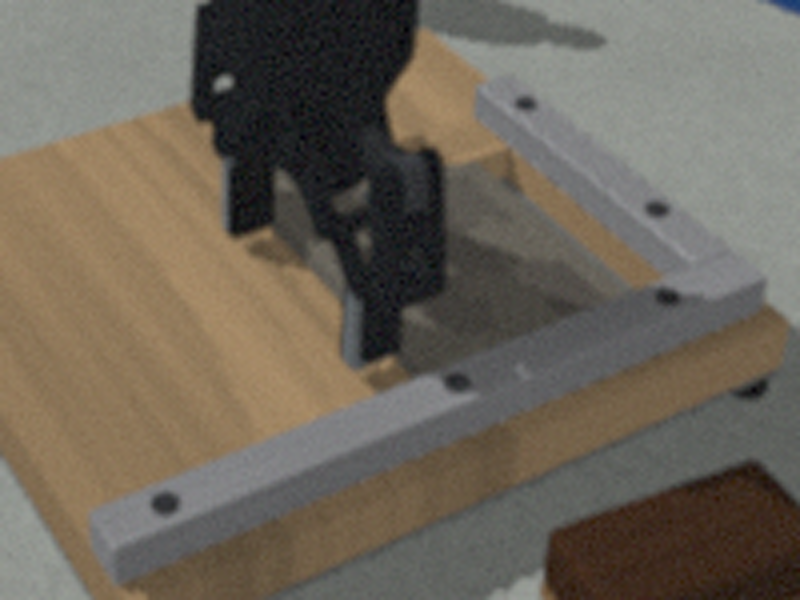

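The front edge has now dropped into the pocket: the gap to the far wall shrank little although I pushed 12 mm. I'll continue.

Request:
arm_command:
  commands:
    - {"dx":0,"dy":0,"dz":0.1,"twist":0}
    - {"dx":0,"dy":0,"dz":0.2,"twist":0}
    - {"dx":0,"dy":0,"dz":0.3,"twist":0}
    - {"dx":0,"dy":0,"dz":0.4,"twist":0}
    - {"dx":0,"dy":0,"dz":0.5,"twist":0}
    - {"dx":0,"dy":0,"dz":0.6,"twist":0}
    - {"dx":0,"dy":0,"dz":0.7,"twist":0}
    - {"dx":0,"dy":0,"dz":0.8,"twist":0}
    - {"dx":0,"dy":0,"dz":0.9,"twist":0}
    - {"dx":0,"dy":0,"dz":1.0,"twist":0}
    - {"dx":0,"dy":0,"dz":1.1,"twist":0}
    - {"dx":0,"dy":0,"dz":1.2,"twist":0}

```text
clock: 15.82
position: [0.5629, -0.0743, 0.0324]
tool_rot: [-0.059, 1.563, -0.338]
force: [-1.0, 0.7, -0.8]
grip_width: 0.0853
```

Run:
```python
from h import *
st()
a=imaging.grab_frame('side')[:,:,::-1]
cv2.imwrite('pics/s9.png',cv2.resize(a[220:370,260:460],(800,600),interpolation=cv2.INTER_CUBIC))
```

```text
t 15.82 nest x -69.3 y -0.7 z 32.4 mm | yaw err tool z vs nest x 0.0003 | F nest -1.2 0.4 -0.8 | w 85.3 tilt [ 0.008 -0.003 -1.   ]
```

View pics/s9.png

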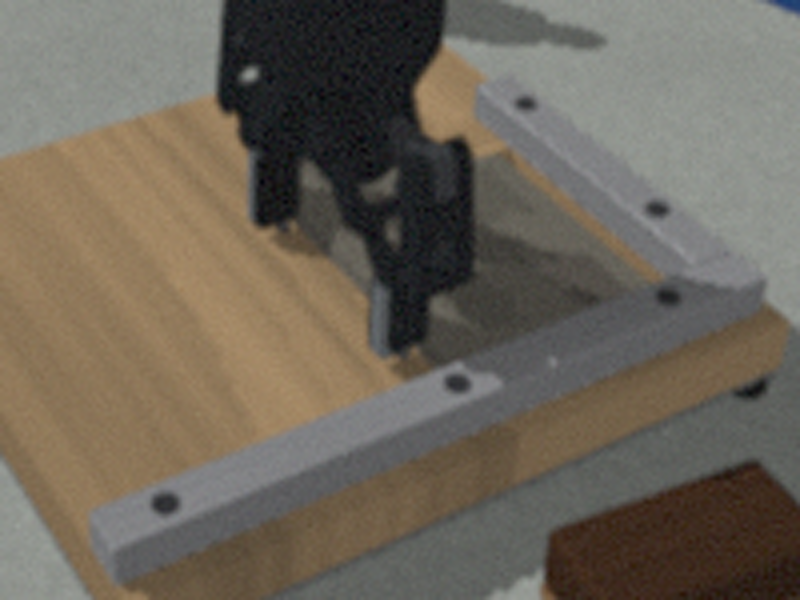

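The front edge is about 8 mm from the far wall. The next push goes in finer steps.

Request:
arm_command:
  commands:
    - {"dx":0,"dy":0,"dz":0.1,"twist":0}
    - {"dx":0,"dy":0,"dz":0.2,"twist":0}
    - {"dx":0,"dy":0,"dz":0.3,"twist":0}
    - {"dx":0,"dy":0,"dz":0.35,"twist":0}
    - {"dx":0,"dy":0,"dz":0.4,"twist":0}
    - {"dx":0,"dy":0,"dz":0.45,"twist":0}
    - {"dx":0,"dy":0,"dz":0.5,"twist":0}
    - {"dx":0,"dy":0,"dz":0.55,"twist":0}

```text
clock: 16.53
position: [0.5684, -0.0759, 0.0325]
tool_rot: [-0.053, 1.562, -0.332]
force: [-1.1, 0.3, -1.4]
grip_width: 0.0852
```

```bash
python3 -c "from h import *; st()"
```

```text
t 16.53 nest x -63.6 y -0.7 z 32.5 mm | yaw err tool z vs nest x 0.0003 | F nest -1.2 -0.0 -1.4 | w 85.2 tilt [ 0.008 -0.003 -1.   ]
```

Request:
arm_command:
  commands:
    - {"dx":0,"dy":0,"dz":0.05,"twist":0}
    - {"dx":0,"dy":0,"dz":0.1,"twist":0}
    - {"dx":0,"dy":0,"dz":0.15,"twist":0}
    - {"dx":0,"dy":0,"dz":0.2,"twist":0}

```text
clock: 16.87
position: [0.5703, -0.0765, 0.0325]
tool_rot: [-0.056, 1.562, -0.335]
force: [-0.2, 0.0, -0.5]
grip_width: 0.0854
```

Run:
```python
from h import *
st()
a=imaging.grab_frame('side')[:,:,::-1]
cv2.imwrite('pics/s10.png',cv2.resize(a[220:370,260:460],(800,600),interpolation=cv2.INTER_CUBIC))
a=imaging.grab_frame('top')[:,:,::-1]
cv2.imwrite('pics/t10.png',cv2.resize(a[165:315,310:510],(800,600),interpolation=cv2.INTER_CUBIC))
```

```text
t 16.87 nest x -61.6 y -0.7 z 32.5 mm | yaw err tool z vs nest x 0.0002 | F nest -0.2 -0.0 -0.5 | w 85.4 tilt [ 0.008 -0.003 -1.   ]
```

View pics/s10.png

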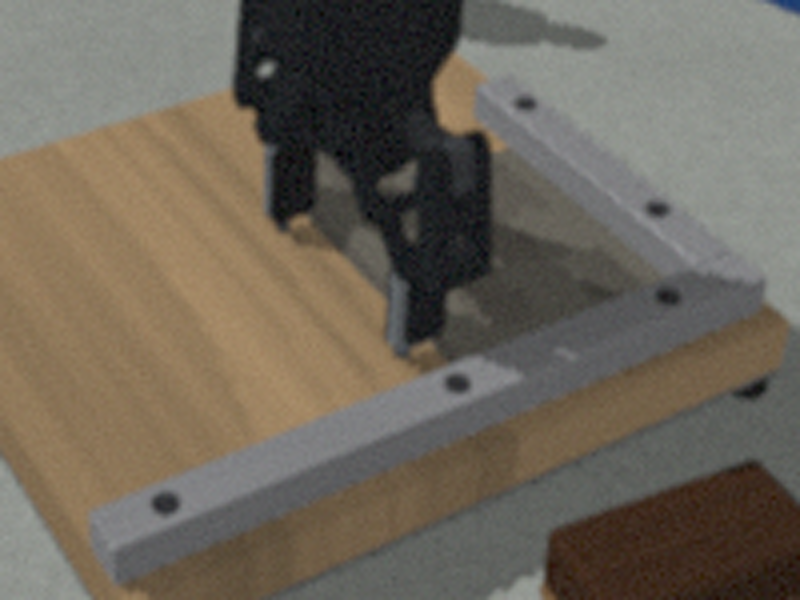

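View pics/t10.png

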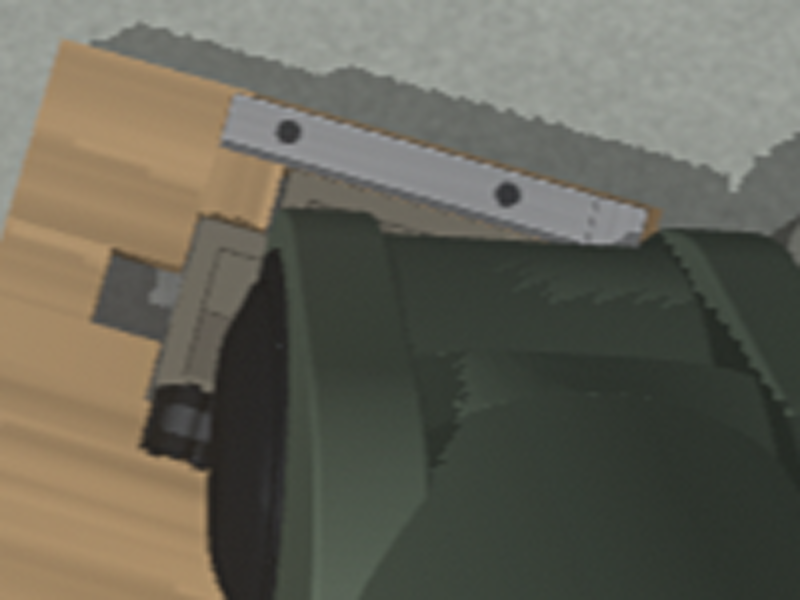

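The top view shows the tray's front up to the far rail and its step round the corner key (crop (275,200)). The push force fell to about 0, so the near edge has probably dropped onto the plungers. Next I raise the tool, move over the near edge and look.

Request:
arm_command:
  commands:
    - {"dx":0,"dy":0,"dz":-0.5,"twist":0}
    - {"dx":-1,"dy":0,"dz":-0.8,"twist":0}
    - {"dx":-4,"dy":0,"dz":-0.8,"twist":0}
    - {"dx":-7,"dy":0,"dz":-4,"twist":0}
    - {"dx":-10,"dy":0,"dz":-8,"twist":0}
    - {"dx":-13,"dy":0,"dz":-12,"twist":0}
    - {"dx":-13,"dy":0,"dz":-14,"twist":0}
    - {"dx":-13,"dy":0,"dz":-14,"twist":0}
    - {"dx":-13,"dy":0,"dz":-14,"twist":0}

```text
clock: 17.72
position: [0.4341, -0.0371, 0.1629]
tool_rot: [0.049, 1.56, -0.229]
force: [0.2, -0.1, 0.2]
grip_width: 0.0852
```

Run:
```python
from h import *
st()
a=imaging.grab_frame('side')[:,:,::-1]
cv2.imwrite('pics/s11.png',cv2.resize(a[220:370,260:460],(800,600),interpolation=cv2.INTER_CUBIC))
a=imaging.grab_frame('top')[:,:,::-1]
cv2.imwrite('pics/t11.png',cv2.resize(a[165:315,310:510],(800,600),interpolation=cv2.INTER_CUBIC))
```

```text
t 17.72 nest x -203.4 y -0.4 z 162.9 mm | yaw err tool z vs nest x 0.0010 | F nest 0.2 -0.1 0.2 | w 85.2 tilt [ 0.011 -0.002 -1.   ]
```

View pics/s11.png

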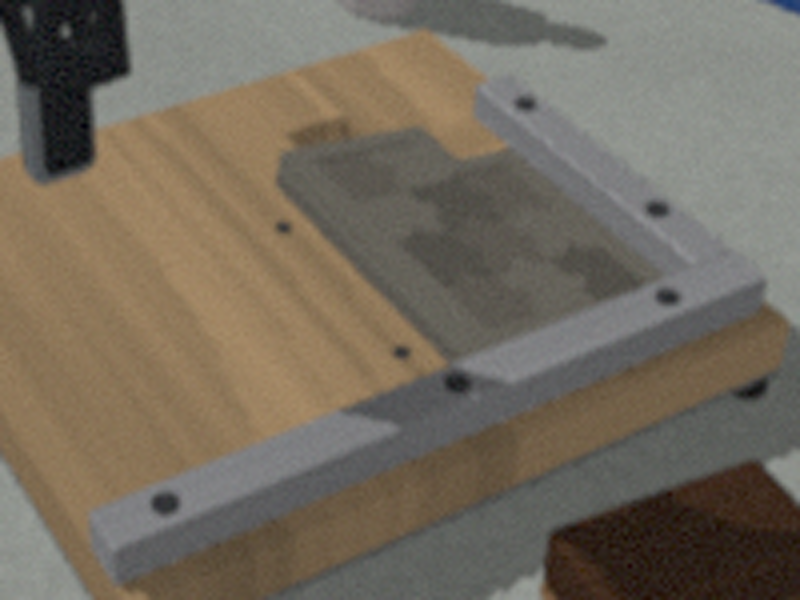

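View pics/t11.png

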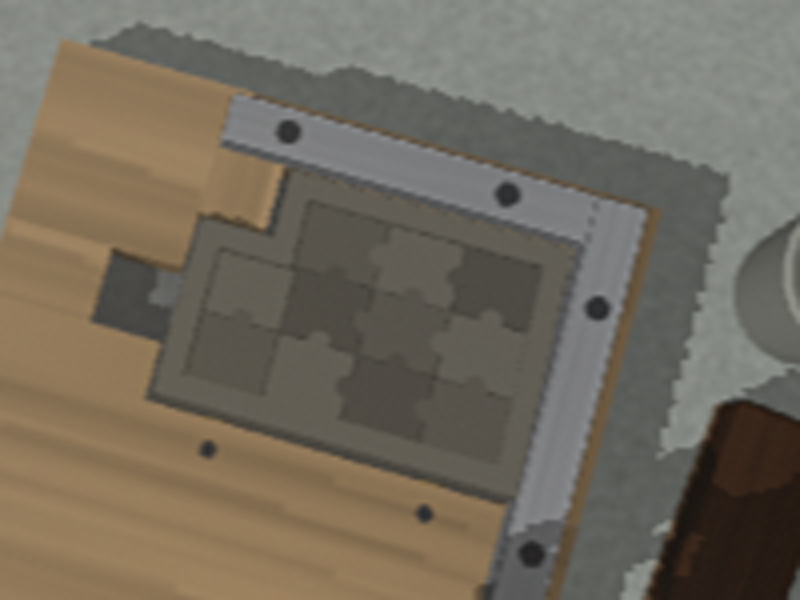

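Both views show the tray in the pocket with its far edge down by the far rail. The near edge, top crop (150,400) to (505,500), still stands proud on the plungers. I'll press on that edge with both fingertips.

Request:
arm_command:
  commands:
    - {"dx":0,"dy":0,"dz":4,"twist":0}
    - {"dx":0,"dy":0,"dz":8,"twist":0}
    - {"dx":0,"dy":0,"dz":12,"twist":0}
    - {"dx":2,"dy":0,"dz":16,"twist":0.001}
    - {"dx":5,"dy":0,"dz":16.5,"twist":0.001}
    - {"dx":8,"dy":0,"dz":16.5,"twist":0.001}
    - {"dx":10,"dy":0,"dz":16.5,"twist":0.001}
    - {"dx":10.8,"dy":0,"dz":16.5,"twist":0.001}
    - {"dx":10.8,"dy":0,"dz":16.5,"twist":0.001}
    - {"dx":10.8,"dy":0,"dz":16.5,"twist":0.001}

```text
clock: 18.65
position: [0.5954, -0.0835, 0.0557]
tool_rot: [-0.013, 1.561, -0.293]
force: [-0.2, 0.5, 0.9]
grip_width: 0.0852
```

```bash
python3 -c "from h import *; st()"
```

```text
t 18.65 nest x -35.5 y -0.5 z 55.7 mm | yaw err tool z vs nest x -0.0009 | F nest -0.4 0.5 0.9 | w 85.2 tilt [ 0.009 -0.003 -1.   ]
```

Request:
arm_command:
  commands:
    - {"dx":0.2,"dy":0,"dz":-0.1,"twist":0}
    - {"dx":0.4,"dy":0,"dz":-0.1,"twist":0}
    - {"dx":0.6,"dy":0,"dz":-0.1,"twist":0}
    - {"dx":0.8,"dy":0,"dz":-0.1,"twist":0}
    - {"dx":0.9,"dy":0,"dz":-0.1,"twist":0}
    - {"dx":1.0,"dy":0,"dz":-0.1,"twist":0}

```text
clock: 19.15
position: [0.5946, -0.0833, 0.0457]
tool_rot: [-0.012, 1.561, -0.292]
force: [-0.1, 0.1, 0.4]
grip_width: 0.085
```

```bash
python3 -c "from h import *; st()"
```

```text
t 19.15 nest x -36.4 y -0.5 z 45.7 mm | yaw err tool z vs nest x -0.0008 | F nest -0.1 0.1 0.4 | w 85.0 tilt [ 0.01  -0.003 -1.   ]
```

Request:
arm_command:
  commands:
    - {"dx":0.05,"dy":0,"dz":0,"twist":0}
    - {"dx":0.1,"dy":0,"dz":0,"twist":0}
    - {"dx":0.15,"dy":0,"dz":0,"twist":0}
    - {"dx":0.2,"dy":0,"dz":0,"twist":0}

```text
clock: 19.48
position: [0.5947, -0.0833, 0.0437]
tool_rot: [-0.009, 1.561, -0.289]
force: [0.6, -0.6, -0.4]
grip_width: 0.0855
```

```bash
python3 -c "from h import *; st()"
```

```text
t 19.48 nest x -36.3 y -0.5 z 43.7 mm | yaw err tool z vs nest x -0.0008 | F nest 0.8 -0.4 -0.4 | w 85.5 tilt [ 0.01  -0.003 -1.   ]
```

Request:
arm_command:
  commands:
    - {"dx":0.05,"dy":0,"dz":0,"twist":0}
    - {"dx":0.1,"dy":0,"dz":0,"twist":0}
    - {"dx":0.15,"dy":0,"dz":0,"twist":0}
    - {"dx":0.2,"dy":0,"dz":0,"twist":0}

```text
clock: 19.82
position: [0.595, -0.0833, 0.042]
tool_rot: [0.008, 1.56, -0.272]
force: [0.6, -0.5, 8.0]
grip_width: 0.0853
```

```bash
python3 -c "from h import *; st()"
```

```text
t 19.82 nest x -35.9 y -0.5 z 42.0 mm | yaw err tool z vs nest x -0.0009 | F nest 0.7 -0.3 8.0 | w 85.3 tilt [ 0.01  -0.003 -1.   ]
```

Contact, with 8 N. I'll press on in half-millimetre steps.

Request:
arm_command:
  commands:
    - {"dx":0.05,"dy":0,"dz":0,"twist":0}
    - {"dx":0.1,"dy":0,"dz":0,"twist":0}
    - {"dx":0.1,"dy":0,"dz":0,"twist":0}

```text
clock: 20.07
position: [0.5953, -0.0833, 0.0414]
tool_rot: [0.026, 1.559, -0.254]
force: [-1.4, 0.6, 5.6]
grip_width: 0.0858
```

```bash
python3 -c "from h import *; st()"
```

```text
t 20.07 nest x -35.7 y -0.3 z 41.4 mm | yaw err tool z vs nest x -0.0011 | F nest -1.5 0.2 5.6 | w 85.8 tilt [ 0.011 -0.003 -1.   ]
```

Request:
arm_command:
  commands:
    - {"dx":0.05,"dy":0,"dz":0,"twist":0}
    - {"dx":0.1,"dy":0,"dz":0,"twist":0}
    - {"dx":0.1,"dy":0,"dz":0,"twist":0}

```text
clock: 20.32
position: [0.5953, -0.0832, 0.0407]
tool_rot: [0.041, 1.559, -0.239]
force: [-1.6, 0.9, 8.2]
grip_width: 0.0854
```

```bash
python3 -c "from h import *; st()"
```

```text
t 20.32 nest x -35.7 y -0.2 z 40.7 mm | yaw err tool z vs nest x -0.0011 | F nest -1.8 0.4 8.2 | w 85.4 tilt [ 0.011 -0.003 -1.   ]
```

Request:
arm_command:
  commands:
    - {"dx":0.05,"dy":0,"dz":0,"twist":0}
    - {"dx":0.1,"dy":0,"dz":0,"twist":0}
    - {"dx":0.15,"dy":0,"dz":0,"twist":0}
    - {"dx":0.15,"dy":0,"dz":0,"twist":0}

```text
clock: 20.65
position: [0.5952, -0.0832, 0.0394]
tool_rot: [0.046, 1.56, -0.235]
force: [-2.3, 1.4, 4.4]
grip_width: 0.0854
```

```bash
python3 -c "from h import *; st()"
```

```text
t 20.65 nest x -35.8 y -0.2 z 39.4 mm | yaw err tool z vs nest x -0.0013 | F nest -2.6 0.7 4.4 | w 85.4 tilt [ 0.011 -0.003 -1.   ]
```

Request:
arm_command:
  commands:
    - {"dx":0.05,"dy":0,"dz":0,"twist":0}
    - {"dx":0.1,"dy":0,"dz":0,"twist":0}
    - {"dx":0.15,"dy":0,"dz":0,"twist":0}
    - {"dx":0.15,"dy":0,"dz":0,"twist":0}

```text
clock: 20.98
position: [0.5951, -0.0831, 0.0379]
tool_rot: [0.047, 1.56, -0.233]
force: [-1.6, 1.0, 1.3]
grip_width: 0.0853
```

```bash
python3 -c "from h import *; st()"
```

```text
t 20.98 nest x -35.9 y -0.2 z 37.9 mm | yaw err tool z vs nest x -0.0013 | F nest -1.8 0.5 1.3 | w 85.3 tilt [ 0.011 -0.003 -1.   ]
```

The force is falling, so the near edge is passing the plungers. I'll continue down to the floor.

Request:
arm_command:
  commands:
    - {"dx":0.05,"dy":0,"dz":0,"twist":0}
    - {"dx":0.1,"dy":0,"dz":0,"twist":0}
    - {"dx":0.15,"dy":0,"dz":0,"twist":0}
    - {"dx":0.15,"dy":0,"dz":0,"twist":0}

```text
clock: 21.32
position: [0.5951, -0.0831, 0.0362]
tool_rot: [0.048, 1.56, -0.232]
force: [0.1, -0.3, 0.5]
grip_width: 0.0855
```

```bash
python3 -c "from h import *; st()"
```

```text
t 21.32 nest x -36.0 y -0.2 z 36.2 mm | yaw err tool z vs nest x -0.0012 | F nest 0.2 -0.2 0.5 | w 85.5 tilt [ 0.011 -0.002 -1.   ]
```

Request:
arm_command:
  commands:
    - {"dx":0.05,"dy":0,"dz":0,"twist":0}
    - {"dx":0.1,"dy":0,"dz":0,"twist":0}
    - {"dx":0.15,"dy":0,"dz":0,"twist":0}
    - {"dx":0.15,"dy":0,"dz":0,"twist":0}

```text
clock: 21.65
position: [0.595, -0.0831, 0.0346]
tool_rot: [0.047, 1.56, -0.233]
force: [0.4, -0.7, 0.4]
grip_width: 0.0851
```

```bash
python3 -c "from h import *; st()"
```

```text
t 21.65 nest x -36.0 y -0.2 z 34.6 mm | yaw err tool z vs nest x -0.0012 | F nest 0.6 -0.6 0.4 | w 85.1 tilt [ 0.01  -0.002 -1.   ]
```

Request:
arm_command:
  commands:
    - {"dx":0.05,"dy":0,"dz":0,"twist":0}
    - {"dx":0.1,"dy":0,"dz":0,"twist":0}
    - {"dx":0.15,"dy":0,"dz":0,"twist":0}
    - {"dx":0.2,"dy":0,"dz":0,"twist":0}

```text
clock: 21.98
position: [0.5951, -0.0831, 0.0326]
tool_rot: [0.046, 1.56, -0.234]
force: [-1.5, -0.1, 2.8]
grip_width: 0.0856
```

```bash
python3 -c "from h import *; st()"
```

```text
t 21.98 nest x -36.0 y -0.2 z 32.6 mm | yaw err tool z vs nest x -0.0013 | F nest -1.4 -0.5 2.8 | w 85.6 tilt [ 0.01  -0.002 -1.   ]
```

Request:
arm_command:
  commands:
    - {"dx":0.05,"dy":0,"dz":0,"twist":0}
    - {"dx":0.1,"dy":0,"dz":0,"twist":0}
    - {"dx":0.15,"dy":0,"dz":0,"twist":0}
    - {"dx":0.15,"dy":0,"dz":0,"twist":0}

```text
clock: 22.32
position: [0.595, -0.0831, 0.0309]
tool_rot: [0.043, 1.56, -0.238]
force: [-0.1, -0.1, -0.6]
grip_width: 0.0854
```

```bash
python3 -c "from h import *; st()"
```

```text
t 22.32 nest x -36.0 y -0.2 z 30.9 mm | yaw err tool z vs nest x -0.0013 | F nest -0.1 -0.1 -0.6 | w 85.4 tilt [ 0.01  -0.003 -1.   ]
```

Request:
arm_command:
  commands:
    - {"dx":0.05,"dy":0,"dz":0,"twist":0}
    - {"dx":0.1,"dy":0,"dz":0,"twist":0}
    - {"dx":0.15,"dy":0,"dz":0,"twist":0}
    - {"dx":0.15,"dy":0,"dz":0,"twist":0}

```text
clock: 22.65
position: [0.5951, -0.0831, 0.0293]
tool_rot: [0.041, 1.56, -0.239]
force: [0.7, -0.3, -0.3]
grip_width: 0.0848
```

```bash
python3 -c "from h import *; st()"
```

```text
t 22.65 nest x -35.9 y -0.3 z 29.3 mm | yaw err tool z vs nest x -0.0013 | F nest 0.8 -0.1 -0.3 | w 84.8 tilt [ 0.01  -0.003 -1.   ]
```

Request:
arm_command:
  commands:
    - {"dx":0.05,"dy":0,"dz":0,"twist":0}
    - {"dx":0.1,"dy":0,"dz":0,"twist":0}
    - {"dx":0.15,"dy":0,"dz":0,"twist":0}
    - {"dx":0.15,"dy":0,"dz":0,"twist":0}

```text
clock: 22.98
position: [0.5951, -0.0831, 0.0287]
tool_rot: [0.048, 1.56, -0.233]
force: [-7.2, 0.9, 22.5]
grip_width: 0.0856
```

```bash
python3 -c "from h import *; st()"
```

```text
t 22.98 nest x -35.9 y -0.2 z 28.7 mm | yaw err tool z vs nest x -0.0013 | F nest -7.2 -1.2 22.5 | w 85.6 tilt [ 0.011 -0.003 -1.   ]
```

It stopped hard at TCP z ≈ 28.8 mm with 22.5 N, which looks like the floor. I'll lift off and look.

Request:
arm_command:
  commands:
    - {"dx":-0.5,"dy":0,"dz":0,"twist":0}
    - {"dx":-3,"dy":0,"dz":0,"twist":0}
    - {"dx":-6,"dy":0,"dz":-3,"twist":0}
    - {"dx":-9,"dy":0,"dz":-7,"twist":0}
    - {"dx":-12,"dy":0,"dz":-11,"twist":0}
    - {"dx":-13,"dy":0,"dz":-15,"twist":0}
    - {"dx":-13,"dy":0,"dz":-17,"twist":0}
    - {"dx":-13,"dy":0,"dz":-17,"twist":0}
    - {"dx":-13,"dy":0,"dz":-17,"twist":0}

```text
clock: 23.73
position: [0.4299, -0.0353, 0.1577]
tool_rot: [0.093, 1.558, -0.186]
force: [1.1, 0.5, -0.7]
grip_width: 0.0855
```

Run:
```python
from h import *
st()
a=imaging.grab_frame('side')[:,:,::-1]
cv2.imwrite('pics/s12.png',cv2.resize(a[220:370,260:460],(800,600),interpolation=cv2.INTER_CUBIC))
a=imaging.grab_frame('top')[:,:,::-1]
cv2.imwrite('pics/t12.png',cv2.resize(a[165:315,310:510],(800,600),interpolation=cv2.INTER_CUBIC))
```

```text
t 23.73 nest x -207.9 y 0.1 z 157.7 mm | yaw err tool z vs nest x -0.0004 | F nest 1.0 0.8 -0.7 | w 85.5 tilt [ 0.012 -0.002 -1.   ]
```

View pics/s12.png

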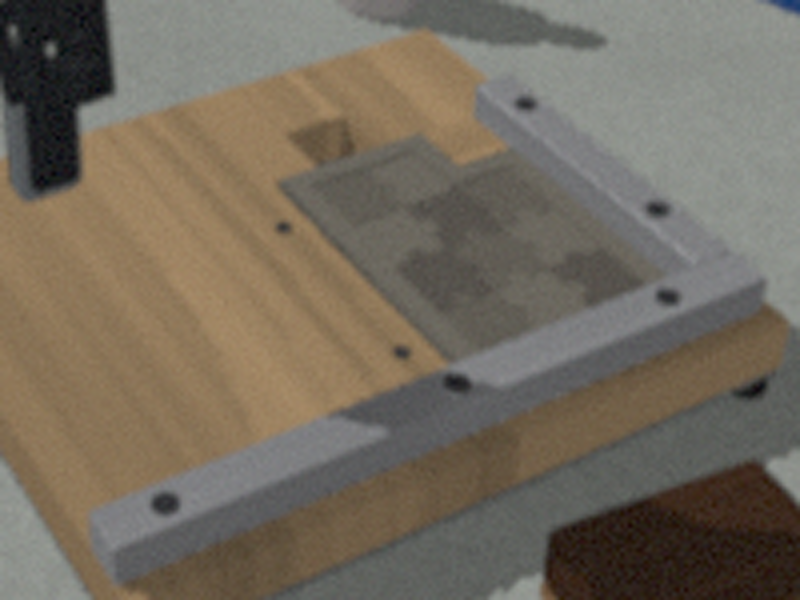

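View pics/t12.png

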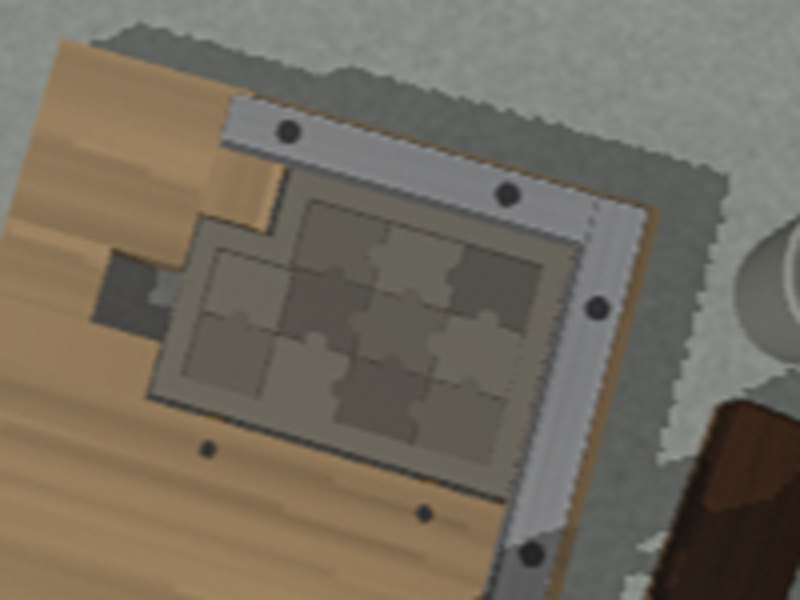

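The near edge is now down about level with the deck, side crop (285,185) to (455,355). To check flatness I'll close the fingers and probe the far edge, then the near edge.

Request:
arm_command:
  commands:
    - {"dx":0,"dy":0,"dz":4,"twist":0}
    - {"dx":0,"dy":0,"dz":8,"twist":0}
    - {"dx":0,"dy":0,"dz":12,"twist":0}
    - {"dx":0,"dy":0,"dz":16,"twist":0}
    - {"dx":0,"dy":0,"dz":20,"twist":0}
    - {"dx":3,"dy":0,"dz":24,"twist":0}
    - {"dx":6,"dy":0,"dz":24,"twist":0}
    - {"dx":9,"dy":0,"dz":24,"twist":0}
    - {"dx":10.6,"dy":0,"dz":24,"twist":0}
    - {"dx":10.6,"dy":0,"dz":24,"twist":0}
    - {"dx":10.6,"dy":0,"dz":24,"twist":0}
  grip: 1

```text
clock: 24.75
position: [0.6632, -0.1029, 0.0529]
tool_rot: [0.034, 1.56, -0.247]
force: [0.1, -0.0, 0.7]
grip_width: -0.0002
```

```bash
python3 -c "from h import *; st()"
```

```text
t 24.75 nest x 35.0 y -0.4 z 52.9 mm | yaw err tool z vs nest x -0.0016 | F nest 0.1 -0.0 0.7 | w -0.2 tilt [ 0.01  -0.003 -1.   ]
```

Request:
arm_command:
  commands:
    - {"dx":0.2,"dy":0,"dz":0,"twist":0}
    - {"dx":0.4,"dy":0,"dz":0,"twist":0}
    - {"dx":0.5,"dy":0,"dz":0,"twist":0}
    - {"dx":0.6,"dy":0,"dz":0,"twist":0}
    - {"dx":0.7,"dy":0,"dz":0,"twist":0}
    - {"dx":0.75,"dy":0,"dz":0,"twist":0}
    - {"dx":0.8,"dy":0,"dz":0,"twist":0}

```text
clock: 25.33
position: [0.6633, -0.1029, 0.045]
tool_rot: [0.04, 1.56, -0.241]
force: [-0.2, -0.4, -0.3]
grip_width: 0.0002
```

```bash
python3 -c "from h import *; st()"
```

```text
t 25.33 nest x 35.1 y -0.4 z 45.0 mm | yaw err tool z vs nest x -0.0016 | F nest -0.1 -0.4 -0.3 | w 0.2 tilt [ 0.01  -0.003 -1.   ]
```

Request:
arm_command:
  commands:
    - {"dx":0.05,"dy":0,"dz":0,"twist":0}
    - {"dx":0.1,"dy":0,"dz":0,"twist":0}
    - {"dx":0.15,"dy":0,"dz":0,"twist":0}
    - {"dx":0.15,"dy":0,"dz":0,"twist":0}

```text
clock: 25.67
position: [0.6633, -0.1029, 0.0434]
tool_rot: [0.039, 1.56, -0.242]
force: [-0.6, -0.4, 0.8]
grip_width: 0.0002
```

```bash
python3 -c "from h import *; st()"
```

```text
t 25.67 nest x 35.1 y -0.4 z 43.4 mm | yaw err tool z vs nest x -0.0016 | F nest -0.5 -0.5 0.8 | w 0.2 tilt [ 0.01  -0.003 -1.   ]
```

Request:
arm_command:
  commands:
    - {"dx":0.05,"dy":0,"dz":0,"twist":0}
    - {"dx":0.1,"dy":0,"dz":0,"twist":0}
    - {"dx":0.15,"dy":0,"dz":0,"twist":0}
    - {"dx":0.15,"dy":0,"dz":0,"twist":0}

```text
clock: 26.0
position: [0.6634, -0.1029, 0.0421]
tool_rot: [0.04, 1.56, -0.241]
force: [-1.2, -0.2, 3.0]
grip_width: 0.0002
```

```bash
python3 -c "from h import *; st()"
```

```text
t 26.00 nest x 35.1 y -0.4 z 42.1 mm | yaw err tool z vs nest x -0.0016 | F nest -1.1 -0.5 3.0 | w 0.2 tilt [ 0.01  -0.003 -1.   ]
```

Request:
arm_command:
  commands:
    - {"dx":0.05,"dy":0,"dz":0,"twist":0}
    - {"dx":0.1,"dy":0,"dz":0,"twist":0}
    - {"dx":0.1,"dy":0,"dz":0,"twist":0}

```text
clock: 26.25
position: [0.6634, -0.1029, 0.042]
tool_rot: [0.047, 1.56, -0.234]
force: [-6.9, 1.6, 16.3]
grip_width: -0.0001
```

```bash
python3 -c "from h import *; st()"
```

```text
t 26.25 nest x 35.2 y -0.4 z 42.0 mm | yaw err tool z vs nest x -0.0016 | F nest -7.1 -0.4 16.3 | w -0.1 tilt [ 0.01  -0.002 -1.   ]
```

The far edge is solid at TCP z 42.0 (tip 34). Next, the near edge with the same fingertip.

Request:
arm_command:
  commands:
    - {"dx":-0.6,"dy":0,"dz":0,"twist":0}
    - {"dx":-1,"dy":0,"dz":-2,"twist":0}
    - {"dx":-1,"dy":0,"dz":-5,"twist":0}
    - {"dx":-1,"dy":0,"dz":-7.3,"twist":0}
    - {"dx":-0.6,"dy":0,"dz":-7.3,"twist":0}
    - {"dx":-0.3,"dy":0,"dz":-7.3,"twist":0}
    - {"dx":-0.2,"dy":0,"dz":-7.3,"twist":0}
    - {"dx":-0.1,"dy":0,"dz":-7.3,"twist":0}

```text
clock: 26.92
position: [0.594, -0.0829, 0.0421]
tool_rot: [0.049, 1.56, -0.232]
force: [-0.2, -0.1, 0.6]
grip_width: 0.0
```

```bash
python3 -c "from h import *; st()"
```

```text
t 26.92 nest x -37.1 y -0.3 z 42.1 mm | yaw err tool z vs nest x -0.0019 | F nest -0.2 -0.1 0.6 | w 0.0 tilt [ 0.011 -0.003 -1.   ]
```

Request:
arm_command:
  commands:
    - {"dx":0.05,"dy":0,"dz":0,"twist":0}
    - {"dx":0.1,"dy":0,"dz":0,"twist":0}
    - {"dx":0.1,"dy":0,"dz":0,"twist":0}

```text
clock: 27.17
position: [0.594, -0.0829, 0.0419]
tool_rot: [0.059, 1.56, -0.222]
force: [-9.9, 2.5, 23.6]
grip_width: -0.0001
```

```bash
python3 -c "from h import *; st()"
```

```text
t 27.17 nest x -37.0 y -0.3 z 41.9 mm | yaw err tool z vs nest x -0.0021 | F nest -10.2 -0.4 23.6 | w -0.1 tilt [ 0.01  -0.002 -1.   ]
```

Near and far edges agree to about 0.1 mm over 72 mm. I'll lift clear and take a last look.

Request:
arm_command:
  commands:
    - {"dx":-0.6,"dy":0,"dz":0,"twist":0}
    - {"dx":-3,"dy":0,"dz":0,"twist":0}
    - {"dx":-6,"dy":0,"dz":-3,"twist":0}
    - {"dx":-9,"dy":0,"dz":-7,"twist":0}
    - {"dx":-12,"dy":0,"dz":-11,"twist":0}
    - {"dx":-13,"dy":0,"dz":-15,"twist":0}
    - {"dx":-13,"dy":0,"dz":-17,"twist":0}
    - {"dx":-13,"dy":0,"dz":-17,"twist":0}
    - {"dx":-13,"dy":0,"dz":-17,"twist":0}
    - {"dx":-13,"dy":0,"dz":-17,"twist":0}

```text
clock: 28.0
position: [0.4306, -0.0355, 0.1705]
tool_rot: [0.091, 1.559, -0.191]
force: [0.7, -0.3, 0.7]
grip_width: -0.0
```

Run:
```python
from h import *
st()
a=imaging.grab_frame('side')[:,:,::-1]
cv2.imwrite('pics/s13.png',cv2.resize(a[220:370,260:460],(800,600),interpolation=cv2.INTER_CUBIC))
a=imaging.grab_frame('top')[:,:,::-1]
cv2.imwrite('pics/t13.png',cv2.resize(a[185:305,330:490],(800,600),interpolation=cv2.INTER_CUBIC))
```

```text
t 28.00 nest x -207.2 y 0.2 z 170.5 mm | yaw err tool z vs nest x -0.0021 | F nest 0.7 -0.1 0.7 | w -0.0 tilt [ 0.012 -0.002 -1.   ]
```

View pics/s13.png

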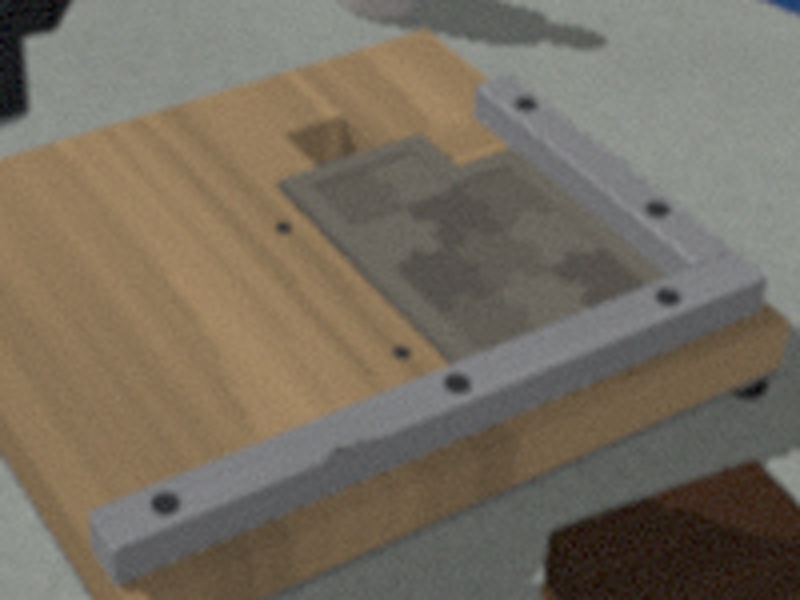

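View pics/t13.png

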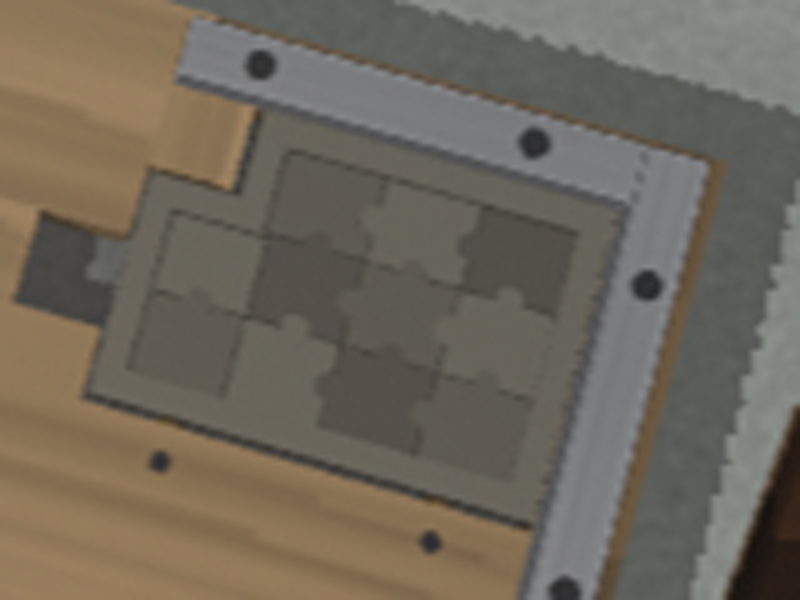

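Run:
```python
from h import *
print(order.job_done()); st()
```

```text
the job is handed in; nothing more can be done
None
the job is handed in; nothing more can be done
```

The tray is seated in the nest pocket and the job is handed in, at about 28 s of the 72 s. I don't have a verdict, because the hand-in reports none.

**What I did:** I pushed the tray sideways onto the right rail with the fingers closed. I then slid it along the rail into the pocket with the fingers open, and pressed its near edge past both plungers until it stopped on the floor.

**What the last checks showed:**
- **Flatness:** With the fingers closed, the near edge read TCP z 41.9 mm and the far edge 42.0 mm, so it is flat front to back within about 0.003 rad. Both edges were solid under 16 to 24 N.
- **Height:** The tray's top is about 34 mm above the table, which puts the platen roughly 4 mm above its lowest setting.
- **Position:** The last pictures show the tray against the far rail, its step round the corner key and an even narrow gap at the near lip.
- **Forces:** The highest vertical force I read was 23.6 N, about 26 N with the sideways part. I only read forces between moves, so brief peaks could have been higher.
- **Bystanders:** I did not touch the glue bottle, sanding block or cup; I did not re-measure their positions at the end.

**Not checked:** I did not probe side-to-side flatness. It rests on the two-finger press, about 100 mm wide, which stopped at 22.5 N. The final x, y and yaw were judged by eye from the pictures, not measured.

No check failed or disagreed; one move command was refused for missing "twist" values and was sent again in full.

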